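# Break down the tube-rack stack at the thermal-cycler bench

## Task

Take the stack apart from the top down, one piece at a time: snap the red-capped tube fully home, centred, into the empty place of the clip rail, then set the green, the orange and finally the violet rack gently (not dropped), upright and flat in the dock of its own colour, squarely between the corner guides. Leave the amber bottle and the clear beaker standing where they are.

Things in the scene. Friction and masses are not known exactly. Their poses are not given: they have to be found in the camera images.
- tube_mid (a point): Loose tube, pale, 16 mm diameter, 111 mm long, RED cap (19 mm diameter, 18 mm long) at its +y end, 30 g. At the start it lies level on top of the stack in two notched lugs of the green rack (40 mm clear between the lugs), its axis 22 mm above that rack's top face. Point: mid-length, on the axis; y runs along the tube to the cap; it may roll about y. Grasp between the lugs.
- rack_green_mid (a point): Loose GREEN plastic tube rack (small): a block 36 mm (x) by 56 mm (y) by 44 mm high with a close grid of small wells in its top, about 120 g. Third in the stack, on the orange rack, carrying the tube; its two tube lugs rise 18 mm above its top face. This point is its centre, 22 mm above its underside; z up. Grasp it across its 36 mm width (along x).
- rack_orange_mid (a point): Loose ORANGE plastic tube rack (middle): a block 52 mm (x) by 88 mm (y) by 44 mm high with a close grid of small wells in its top, about 200 g. Second in the stack, on the violet rack, under the green one. This point is its centre, 22 mm above its underside; z up. Grasp it across its 52 mm width (along x).
- rack_violet_mid (a point): Loose VIOLET plastic tube rack (large): a block 68 mm (x) by 120 mm (y) by 44 mm high with a close grid of small wells in its top, about 300 g. Bottom of the stack, on the bench. This point is its centre, 22 mm above its underside; z up. Grasp it across its 68 mm width (along x).
- dock_green: Fixed dock: white base plate 64 x 84 mm (x, y), GREEN floor panel and four green L-shaped corner guides. Origin: centre of its underside, z up. Floor 12 mm above the origin; guides 10 mm above the floor, reaching 13 mm along each side from the corners, mid-sides open. Space between guides 48 x 68 mm: 6 mm play each side for the rack laid along the dock's x, y (either way round).
- dock_orange: Fixed dock: white base plate 80 x 116 mm (x, y), ORANGE floor panel and four orange L-shaped corner guides. Origin: centre of its underside, z up. Floor 12 mm above the origin; guides 10 mm above the floor, reaching 13 mm along each side from the corners, mid-sides open. Space between guides 64 x 100 mm: 6 mm play each side for the rack laid along the dock's x, y (either way round).
- dock_violet: Fixed dock: white base plate 96 x 148 mm (x, y), VIOLET floor panel and four violet L-shaped corner guides. Origin: centre of its underside, z up. Floor 12 mm above the origin; guides 10 mm above the floor, reaching 13 mm along each side from the corners, mid-sides open. Space between guides 80 x 132 mm: 6 mm play each side for the rack laid along the dock's x, y (either way round).
- clip_seat (a point): Empty place of a fixed 2-place clip rail (base 122 x 84 x 8 mm; a dark-capped tube is fixed in the other, 72 mm off in +x). Point: where mid-tube must lie, 32 mm above the bench; y along the tube (cap either way), z up. Clip pairs at y = -28, 28 mm, 10 wide, 45 high, mouths 28, lips 11.5 mm; 46 mm between them free for fingers. Push the level tube straight down (5-10 N): lips spring apart, snap over it.
- bottle_mid (a point): Bystander: loose amber bottle with black cap, 48 mm diameter, 100 mm high, 250 g, standing near the far edge of the work area; the point is 50 mm up its axis. To be left alone.
- beaker_mid (a point): Bystander: loose clear beaker, 52 mm diameter, 65 mm high, 120 g, standing near the far edge of the work area; the point is half-way up its axis. To be left alone.
Not all that is in view belongs to the job. Leave any pink, turquoise or yellow look-alike of the part that bears tube_mid alone.

How it is judged (in metres and radians):
On the way, in this order (a step that is already met when the one before it is completed fails the run):
1. the red-capped tube is snapped home in the clip rail (x of tube_mid in the frame of clip_seat between -0.003 and 0.003 m and y of tube_mid in the frame of clip_seat between -0.01 and 0.01 m and z of tube_mid in the frame of clip_seat between -0.003 and 0.003 m and angle between the y axis of tube_mid and the y axis of clip_seat, either way round below 0.08 rad), for 0.2 s.
2. the green rack sits flat in the green dock (horizontal distance between rack_green_mid and dock_green below 0.01 m and z of rack_green_mid in the frame of dock_green between 0.03 and 0.038 m and angle between rack_green_mid's own z axis and vertical below 0.05 rad and angle between the x axis of rack_green_mid and the x axis of dock_green, either way round below 0.25 rad), for 0.2 s.
3. the orange rack sits flat in the orange dock (horizontal distance between rack_orange_mid and dock_orange below 0.01 m and z of rack_orange_mid in the frame of dock_orange between 0.03 and 0.038 m and angle between rack_orange_mid's own z axis and vertical below 0.05 rad and angle between the x axis of rack_orange_mid and the x axis of dock_orange, either way round below 0.25 rad), for 0.2 s.
4. the violet rack sits flat in the violet dock (horizontal distance between rack_violet_mid and dock_violet below 0.01 m and z of rack_violet_mid in the frame of dock_violet between 0.03 and 0.038 m and angle between rack_violet_mid's own z axis and vertical below 0.05 rad and angle between the x axis of rack_violet_mid and the x axis of dock_violet, either way round below 0.25 rad), for 0.2 s.
At the end, for the whole second after the job is handed in: Tube in the free clip place: 3 mm sideways and in height, 10 mm lengthwise, 0.08 rad. Each rack flat in the dock of its colour: centre within 10 mm, seated height within 4 mm, tilt under 0.05 rad, turned under 0.25 rad from square. All released and at rest (all of step 1 and all of step 2 and all of step 3 and all of step 4 and linear speed of each of tube, rack_green, rack_orange, rack_violet below 0.02 m/s); the robot touches nothing.
It fails at once if the bottle is moved by more than 20 mm or tipped (distance of bottle_mid from where it was at the start of the episode above 0.02 m or angle between bottle_mid's own z axis and vertical above 0.3 rad).
It fails at once if the beaker is moved by more than 20 mm or tipped (distance of beaker_mid from where it was at the start of the episode above 0.02 m or angle between beaker_mid's own z axis and vertical above 0.3 rad).
It fails at once if the green rack drops into its dock (faster than 0.4 m/s when within 16 mm of seated) (linear speed of rack_green above 0.4 m/s and z of rack_green_mid in the frame of dock_green below 0.05 m and horizontal distance between rack_green_mid and dock_green below 0.03 m).
It fails at once if the orange rack drops into its dock (faster than 0.4 m/s when within 16 mm of seated) (linear speed of rack_orange above 0.4 m/s and z of rack_orange_mid in the frame of dock_orange below 0.05 m and horizontal distance between rack_orange_mid and dock_orange below 0.03 m).
It fails at once if the violet rack drops into its dock (faster than 0.4 m/s when within 16 mm of seated) (linear speed of rack_violet above 0.4 m/s and z of rack_violet_mid in the frame of dock_violet below 0.05 m and horizontal distance between rack_violet_mid and dock_violet below 0.03 m).
It also fails if it takes over 99 s, if anything falls off the work surface, if the arm or the gripper's body presses on something with over 40 N, if the wrist force passes 120 N, or if a joint passes its speed limit or range.

## Robot

A 6-joint arm with a two-finger parallel gripper is mounted at the origin on the work surface. World frame = base frame: x ahead of the robot, y to its left, z up, the work surface at z = 0. Lengths are in mm, angles in rad, forces in N, time in s.
With the tool pointing down it reaches from about 375 to 975 mm from the base axis. Payload 3.8 kg.
Tool frame: the origin (TCP) lies between the finger pads; the fingertips stand nose_length ahead of it and the grasp point (between the pads) lies 5 mm behind it (nose_length is the distance from the TCP to the fingertips, in mm); y points along the fingers, z is the direction in which the jaws open and shut, and the axes are right-handed (so a half turn about y gives the same grasp; the last joint's range is limited). The gripper opens to 85 mm and grips with 20 to 120 N. Pads are 22 mm wide; open, the fingers measure 114 mm over their backs; the gripper's body (76 mm by 85 mm) begins 54 mm behind the grasp point. The pads swing forward as they close: fully open they stand 13 mm farther back than shut.
Start: joints at [1.206, 0.264, 1.604, -0, 1.274, -0.037], TCP at [217.321, 639.054, 245.28] pointing down, gripper open.
Joint ranges: [-2.63, 2.63], [-0.94, 2.18], [0.31, 2.57], [-1.31, 4.45], [0, 2.66], [-2.55, 2.55]. Speed limits (rad/s): [2.57, 2.57, 3.14, 3.14, 3.14, 3.14].

## Interface

Orientations are given as a rotation vector (axis times angle).
In Python, from station import * gives the robot as it stands. The module is installed in compiled form; this text tells all that it offers.
- The arm moves only by the tool send_rows, never from a script. Its argument "rows" is a list that holds one entry, the list of rows, each a list of 7 numbers: the turn, a rotation vector about the tool's x, y, z in degrees, then the shift along the tool's x, y, z in cm, then the closure, from -1 (fully open) to 1 (shut), so that 0 is half open. A call has 1 to 10 rows; each row is the pose to reach, as a shift and turn from the pose measured when the call began, along the tool's axes at that moment; what a row does not reach only later rows make up. A row lasts 1/8 s, in which the tool goes at most 62.5 mm and 10.7 degrees, less where a joint would pass 70% of its speed; a pose out of reach is approached as far as the arm can. A call with a gripper value outside its range is refused whole. The fingers move at their own pace and stop on an object; "force" is the grip in N (left out, the last holds). Time passes only in rows, so rows that repeat a pose let the fingers close. It gives the time, the measured TCP pose, the force and the opening at its end, in the units of the state.
- observe(): the state, without advancing time (a new reading comes with each control period).
- capture(name): name is "scene" or "top" or "wrist"; returns (picture, depth): 420x560x3 uint8, red, green, blue; 420x560 float32, mm along the optical axis (not along the pixel's ray), 0 where there is no reading.
- calibration(name): a dict with "fx", "fy", "cx", "cy" (pixels), "R" (3x3) and "t" (3): a world point X has camera coordinates R X + t. Camera axes: x right, y down, z forward; pixel columns grow to the right and rows downward; lengths in mm; the calibration is good to about 2 mm. The wrist camera is an equidistant fisheye: a pixel r from the principal point sees the ray r / f radians off the axis. A picture is of the moment at which its call begins: read the wrist's pose just before it. calibration takes no time and is no camera call; for the wrist camera it gives the pose at the moment of the call.
- job_done(): hands the job in, once; it reports no verdict.
The state is a dict: "time": time; "joints": joint angles; "qd": joint speeds; "effort": joint torques, N m; "ee_pos": TCP position; "ee_rot": TCP orientation; "ft_force": force on the tool from outside, world axes, zero at the start; "moment": the same for the moment, N m; "grip_width": finger opening in mm.
Only numpy, scipy, OpenCV 4.12 (cv2) and the standard library are available. Lean on these libraries where they do the work, as an engineer would, in place of code of your own. Each camera call takes 0.05 s, during which the arm holds its last target.

## Working session

There is one attempt and no reset: what is moved stays moved. The work goes in short steps, Python scripts to look and compute and a tool call to move; the robot and the scene stay as the last step left them, time stands still between calls to the robot, and variables do not carry over. Pictures are saved under pics/ and viewed, and the job is handed in when it is done.

Besides the shell and the picture viewer there is one more tool, called after "Request:" as name(argument=value, ...) on one line, values as JSON. send_rows: Moves the arm, as the interface text tells. Its arguments: {"type":"object","properties":{"rows":{"type":"array"},"force":{"type":"number"}},"required":["rows"]}

```bash
mkdir -p pics; python3 - <<'E'
from station import *
import cv2
s=observe()
for k,v in s.items(): print(k,v)
for n in ["scene","top","wrist"]:
    c=calibration(n); print(n,c)
    p,d=capture(n); cv2.imwrite(f"pics/{n}0.png",p[:,:,::-1]); 
    import numpy as np; np.save(f"{n}0.npy",d)
E
ls
```

```text
time 0.0
joints [ 1.20611912e+00  2.64766836e-01  1.60541344e+00 -6.46699144e-06
  1.27371916e+00 -3.69033971e-02]
qd [ 0.00150466  0.00019695  0.0007766   0.00153254 -0.00023799  0.00079693]
effort [ 1.30809345e-03 -5.15080369e+01 -3.67327380e+01 -1.67660683e-04
  1.20387267e-02  9.65493200e-06]
ee_pos [217.05367762 638.38320536 243.93149731]
ee_rot [-1.5577139   0.2576609  -0.25694489]
ft_force [-0.26839757 -0.59302864  0.48067357]
moment [-0.00176526  0.05475981  0.05636448]
grip_width 85.60884794068217
scene {'fx': 402.32290520907287, 'fy': 402.32290520907287, 'cx': 281.60419461106954, 'cy': 201.19225817625477, 'R': array([[-0.2422066 ,  0.97016157,  0.01106752],
       [ 0.73333469,  0.19052646, -0.6526254 ],
       [-0.63526073, -0.14995398, -0.7575999 ]]), 't': array([ 146.22979048, -310.69411558, 1553.53769924])}
top {'fx': 477.82098018536556, 'fy': 477.82098018536556, 'cx': 275.37030107540136, 'cy': 206.9696310506077, 'R': array([[ 1.66867334e-02, -9.99860749e-01, -1.87663464e-04],
       [-9.89252923e-01, -1.64824307e-02, -1.45282431e-01],
       [ 1.45259107e-01,  2.60993581e-03, -9.89390206e-01]]), 't': array([ -35.78421589,  554.93133698, 1164.28727065])}
wrist {'fx': 325.19226210127806, 'fy': 325.19226210127806, 'cx': 273.1261431799822, 'cy': 206.50256494181576, 'R': array([[ 0.32147121,  0.94691455, -0.00301468],
       [ 0.90442473, -0.30610006,  0.29718456],
       [ 0.28048559, -0.09826283, -0.9548153 ]]), 't': array([-673.02299956,  -40.60040529,  380.38305826])}
pics
scene0.npy
top0.npy
wrist0.npy
```

View pics/scene0.png

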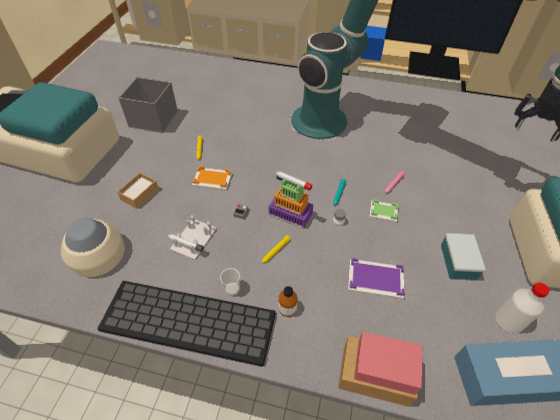

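View pics/top0.png

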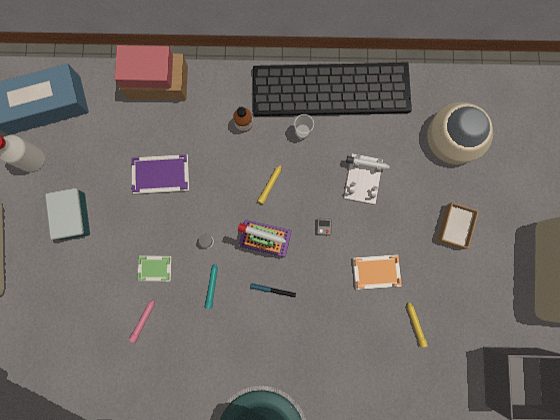

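View pics/wrist0.png

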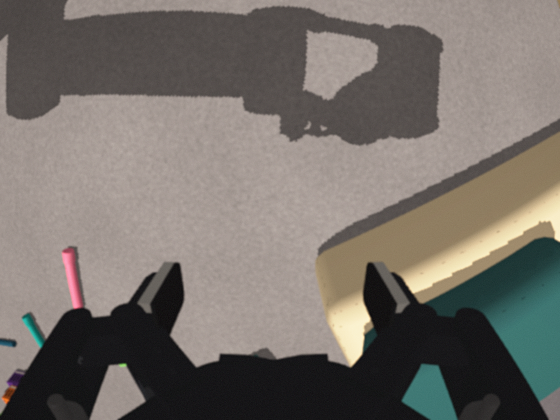

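The scene picture shows the stack at (292,200) with the red-capped tube on top, and the clip rail at (193,238). The docks are orange (212,178), green (384,210) and violet (377,278). The bottle is at (288,300) and the beaker at (231,282). The pink, turquoise and yellow sticks lie loose on the bench. In the top picture the stack is at (265,237). I'll enlarge that next.

```bash
cat > h.py <<'E'
import numpy as np, cv2
from scipy.spatial.transform import Rotation as Ro
from station import *
def ray(n,u,v,c=None):
    c=c or calibration(n)
    x=(u-c['cx'])/c['fx'];y=(v-c['cy'])/c['fy']
    if n=='wrist':
        r=np.hypot(x,y); k=np.tan(r)/r if r>0 else 1; d=np.array([x*k,y*k,1.])
    else: d=np.array([x,y,1.])
    return -c['R'].T@c['t'], c['R'].T@d
def atz(n,u,v,z,c=None):
    o,d=ray(n,u,v,c); return o+d*(z-o[2])/d[2]
def proj(n,X,c=None):
    c=c or calibration(n); p=c['R']@np.array(X,float)+c['t']
    if n=='wrist':
        r=np.hypot(p[0],p[1]); th=np.arctan2(r,p[2]); return c['cx']+c['fx']*th*p[0]/r, c['cy']+c['fx']*th*p[1]/r
    return c['cx']+c['fx']*p[0]/p[2], c['cy']+c['fy']*p[1]/p[2]
def cloud(n,d,c=None):
    c=c or calibration(n)
    v,u=np.mgrid[0:420,0:560]
    x=(u-c['cx'])/c['fx'];y=(v-c['cy'])/c['fy']
    P=np.stack([x*d,y*d,d],-1)-c['t']
    return P@c['R']
def crop(src,dst,u0,v0,w,h,k):
    im=cv2.imread(src)[v0:v0+h,u0:u0+w]
    im=cv2.resize(im,None,fx=k,fy=k,interpolation=cv2.INTER_CUBIC); cv2.imwrite(dst,im)
E
python3 - <<'E'
from h import *
crop('pics/top0.png','pics/c1.png',215,205,100,70,8)
crop('pics/top0.png','pics/c2.png',330,140,70,70,8)
crop('pics/top0.png','pics/c3.png',340,245,70,50,8)
crop('pics/top0.png','pics/c4.png',120,145,80,60,8)
crop('pics/top0.png','pics/c5.png',130,250,55,40,10)
crop('pics/scene0.png','pics/c6.png',255,160,80,70,8)
E
```

```text
(no output)
```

View pics/c1.png

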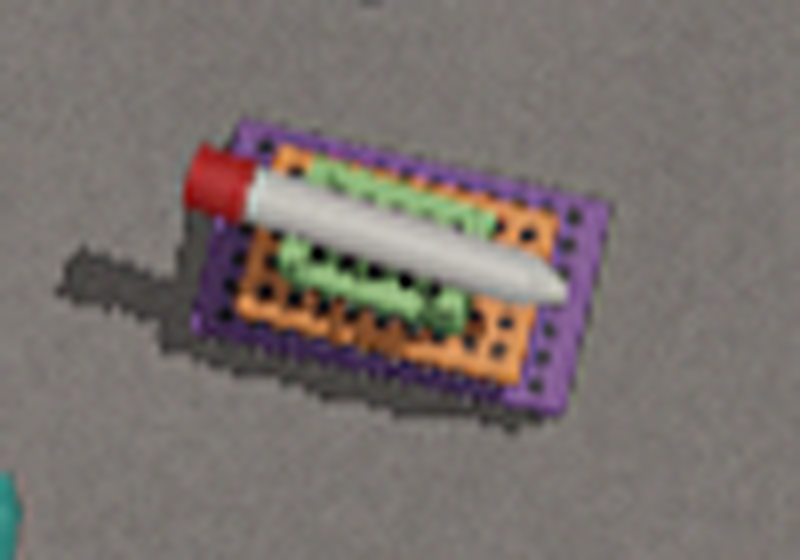

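View pics/c2.png

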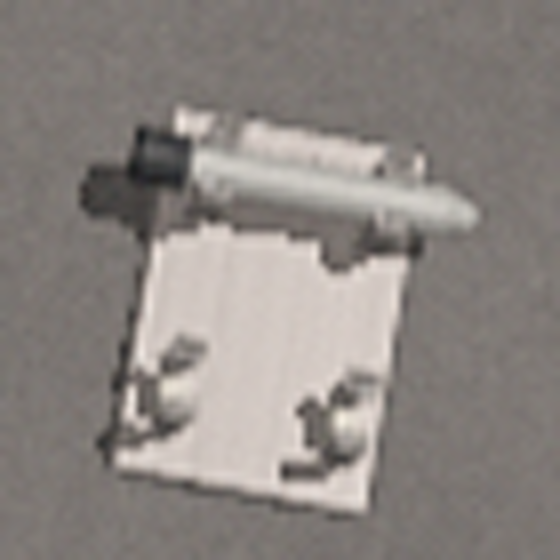

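View pics/c3.png

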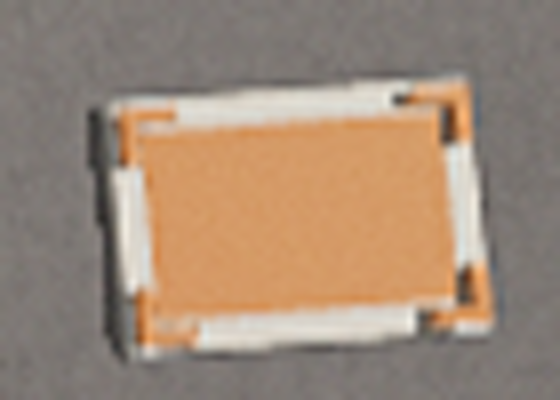

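View pics/c4.png

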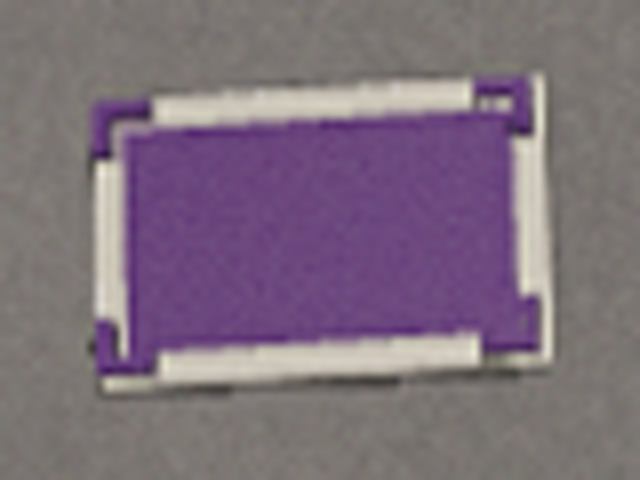

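View pics/c5.png

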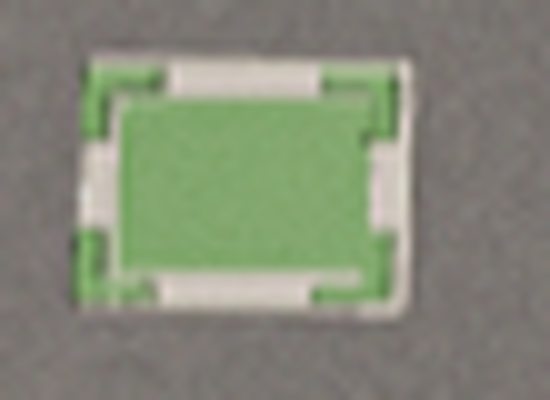

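View pics/c6.png

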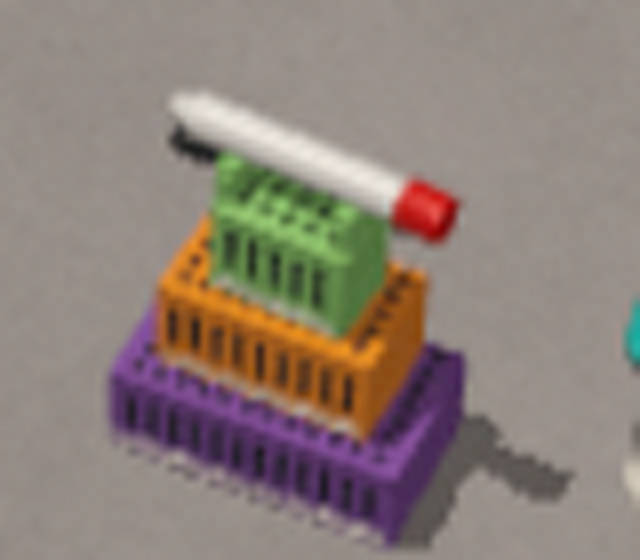

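The crops leave one candidate. The red-capped tube on the stack runs from its cap at about (240,227) to its tip at (286,241) in top pixels. The other tube is dark-capped and fixed in the rail at (350,160). The sticks are pink (142,321), turquoise (211,287) and yellow (270,185) and (416,325). Only the stack tube has the red cap and lies on the green lugs, so it is the one. The empty clip place is the lower pair at (351,188) and (372,193).

Next I'll turn pixels into positions.

```bash
python3 - <<'E'
from h import *
def P(u0,v0,k,pts,z,n='top'): 
    return np.array([atz(n,u0+(x+.5)/k-.5,v0+(y+.5)/k-.5,z) for x,y in pts])
def rep(name,q):
    c=q.mean(0); print(name,c.round(1))
    for i in range(len(q)): print('   side',np.linalg.norm(q[(i+1)%len(q)]-q[i]).round(1),np.degrees(np.arctan2(*(q[(i+1)%len(q)]-q[i])[1::-1])).round(1))
rep('orange',P(340,245,8,[(112,102),(467,76),(492,328),(128,358)],12))
rep('violet',P(120,145,8,[(95,100),(545,72),(552,362),(102,390)],12))
rep('green',P(130,250,10,[(90,57),(410,60),(405,320),(78,308)],12))
rep('tube',P(215,205,8,[(570,292),(192,180)],154))
rep('violetrack',P(215,205,8,[(240,120),(610,205),(562,414),(195,330)],44))
rep('orangerack',P(215,205,8,[(275,145),(557,212),(520,384),(237,314)],88))
rep('rail',P(330,140,8,[(178,105),(425,152),(370,515),(115,465)],8))
d=np.load('top0.npy'); C=cloud('top',d)
for n,(u0,v0,u1,v1) in dict(stack=(238,220,292,262),rail=(342,150,392,206),bottle=(232,105,254,132),beaker=(292,112,316,142),og=(352,253,402,292)).items():
    z=C[v0:v1,u0:u1,2]; print(n,np.percentile(z,[2,10,25,50,75,90,98,100]).round(0))
print(atz('top',243,125,50),atz('top',303,130,32))
E
```

```text
orange [ 398.9 -286.5   12. ]
   side 113.4 -84.9
   side 79.3 -175.5
   side 115.3 95.6
   side 80.3 3.2
violet [643.3 275.9  12. ]
   side 147.6 -85.4
   side 96.8 -176.2
   side 145.9 94.6
   side 96.7 4.8
green [397.9 278.2  12. ]
   side 81.4 -89.6
   side 65.4 -178.3
   side 82.7 88.9
   side 63.1 0.6
tube [476.4   2.1 154. ]
   side 111.6 74.4
   side 111.6 -105.6
violetrack [476.6  -1.4  44. ]
   side 118.7 -102.0
   side 66.7 167.8
   side 116.8 78.1
   side 67.0 -10.5
orangerack [474.1  -1.1  88. ]
   side 87.3 -102.5
   side 52.7 168.7
   side 87.2 77.1
   side 52.0 -11.2
rail [ 640.4 -255.6    8. ]
   side 82.4 -100.2
   side 122.6 170.7
   side 83.9 79.7
   side 122.4 -10.0
stack [-4.000e+00 -2.000e+00  1.000e+00  4.400e+01  1.230e+02  1.600e+02
  1.630e+02  1.233e+03]
rail [-4.000e+00 -2.000e+00  1.000e+00  6.000e+00  1.000e+01  3.700e+01
  4.300e+01  1.233e+03]
bottle [-4.000e+00 -1.000e+00  1.000e+00  4.900e+01  7.300e+01  9.800e+01
  1.030e+02  1.233e+03]
beaker [-4.000e+00 -2.000e+00  1.000e+00  9.000e+00  3.900e+01  6.200e+01
  6.700e+01  1.233e+03]
og [  -3.   -0.    7.   12.   14.   16.   23. 1233.]
[765.24327541  60.04937416  50.        ] [760.21508524 -94.98248039  32.        ]
```

```bash
python3 - <<'E'
from h import *
def P(u0,v0,k,pts,z,n='top'): 
    return np.array([atz(n,u0+(x+.5)/k-.5,v0+(y+.5)/k-.5,z) for x,y in pts])
q=P(255,160,8,[(172,100),(447,213)],154,'scene'); print('tube scene',q.round(1),q.mean(0).round(1),np.degrees(np.arctan2(*(q[1]-q[0])[1::-1])))
q=P(255,160,8,[(205,95),(398,193)],154,'scene')
q=P(330,140,8,[(478,214),(135,157)],32); print('dark',q.mean(0),np.linalg.norm(q[1]-q[0]),np.degrees(np.arctan2(*(q[1]-q[0])[1::-1])))
a=np.radians(-10.2); print('seat from dark',q.mean(0)[:2]-72*np.array([np.cos(a),np.sin(a)]))
q=P(330,140,8,[(168,385),(343,420)],43);print('clips',q,q.mean(0))
s=observe(); print(Ro.from_rotvec(s['ee_rot']).as_matrix().round(3))
crop('pics/scene0.png','pics/d1.png',165,210,60,50,12)
im=cv2.imread('pics/scene0.png')
E
```

```text
tube scene [[460.9 -53.8 154. ]
 [490.3  52.5 154. ]] [475.6  -0.6 154. ] 74.57296129070693
dark [ 675.72185169 -262.63236325   32.        ] 111.44127766406447 81.24415875914431
seat from dark [ 604.85976792 -249.88226195]
clips [[ 607.58017038 -216.00652448   43.        ]
 [ 597.25420245 -271.22143167   43.        ]] [ 602.41718642 -243.61397808   43.        ]
[[ 0.947 -0.001  0.322]
 [-0.322 -0.002  0.947]
 [-0.    -1.    -0.002]]
```

View pics/d1.png

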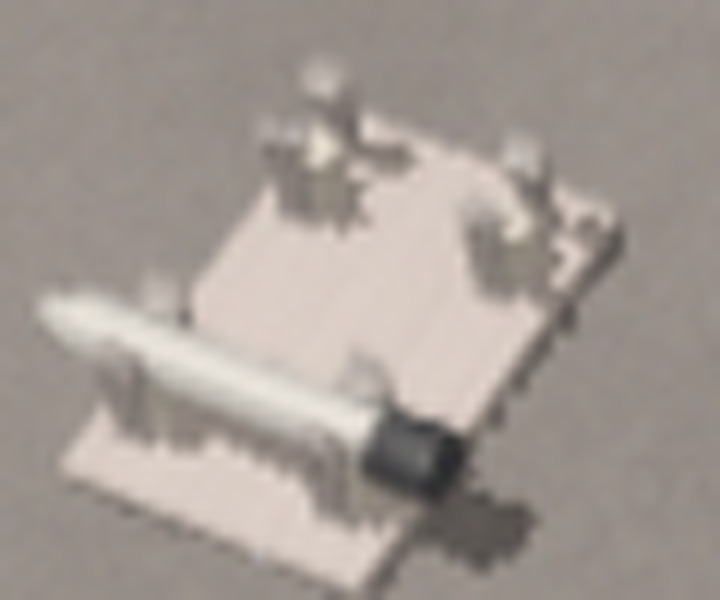

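```bash
cat >> h.py <<'E'
def goal(x,y,z,a):
    s=observe(); R0=Ro.from_rotvec(s['ee_rot']).as_matrix(); p=np.array(s['ee_pos'])
    a=np.radians(a); c,n=np.cos(a),np.sin(a)
    R1=np.array([[n,0,c],[-c,0,n],[0,-1,0]])
    t=np.degrees(Ro.from_matrix(R0.T@R1).as_rotvec()); sh=R0.T@(np.array([x,y,z])-p)/10
    print('t',round(s['time'],2),'turn',t.round(1),'shift',sh.round(2),'| pos',p.round(1),'yaw',np.degrees(np.arctan2(R0[1,2],R0[0,2])).round(1),'w',round(s['grip_width'],1),'F',np.round(s['ft_force'],1))
def snap(n,name):
    c=calibration(n); p,d=capture(n); cv2.imwrite('pics/%s.png'%name,p[:,:,::-1]); np.save(name+'.npy',d); np.save(name+'_c.npy',c,allow_pickle=True); return c
E
python3 -c "
from h import *
goal(476,0,260,-15.5)"
```

```text
t 0.15 turn [ 0.1 86.7  0.1] shift [ 45.07  -1.49 -52.12] | pos [217.1 638.5 244.2] yaw 71.2 w 85.3 F [-0.5 -0.1  0.7]
```

Request:
send_rows(rows=[[[0,86.7,0,45.1,-1.5,-52.1,-0.2],[0,86.7,0,45.1,-1.5,-52.1,-0.2],[0,86.7,0,45.1,-1.5,-52.1,-0.2],[0,86.7,0,45.1,-1.5,-52.1,-0.2],[0,86.7,0,45.1,-1.5,-52.1,-0.2],[0,86.7,0,45.1,-1.5,-52.1,-0.2],[0,86.7,0,45.1,-1.5,-52.1,-0.2],[0,86.7,0,45.1,-1.5,-52.1,-0.2],[0,86.7,0,45.1,-1.5,-52.1,-0.2],[0,86.7,0,45.1,-1.5,-52.1,-0.2]]])

```text
time: 1.4
ee_pos: [452.4, 58.0, 258.8]
ee_rot: [-1.07, 1.405, -1.407]
ft_force: [1.5, 1.1, 1.1]
grip_width: 51.1
```

```bash
python3 -c "
from h import *
goal(476,0,260,-15.5)"
```

```text
t 1.4 turn [-0.   0.   0.1] shift [ 4.96 -0.11  3.83] | pos [452.4  58.  258.8] yaw -15.5 w 51.1 F [1.5 1.1 1.1]
```

Request:
send_rows(rows=[[[0,0,0,5.0,0,3.8,-0.2],[0,0,0,5.0,0,3.8,-0.2],[0,0,0,5.0,0,3.8,-0.2]]])

```text
time: 1.78
ee_pos: [475.2, -0.3, 258.5]
ee_rot: [-1.07, 1.407, -1.407]
ft_force: [-0.7, 0.2, -0.1]
grip_width: 51.1
```

```bash
python3 - <<'E'
from h import *
goal(476,0,260,-15.5)
c=snap('wrist','w1')
print(proj('wrist',[476,0,154],c))
E
```

```text
t 1.77 turn [ 0.1 -0.1  0.1] shift [-0.05 -0.15  0.07] | pos [ 4.752e+02 -3.000e-01  2.585e+02] yaw -15.6 w 51.1 F [-0.7  0.2 -0.1]
(np.float64(272.3607545568773), np.float64(208.67555497026282))
```

View pics/w1.png

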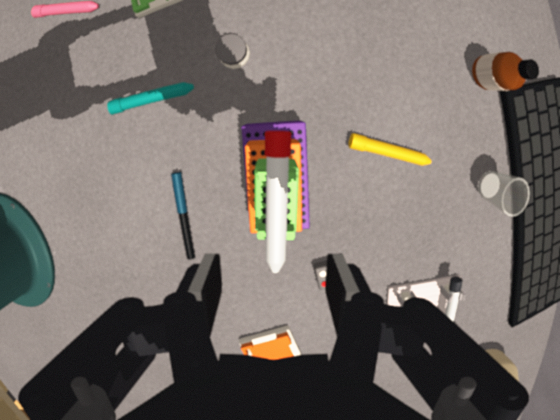

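The wrist picture shows the red-capped tube over the green rack, running from cap end (278,132) to tip (276,272), lined up with the image's vertical and centred between the pads.

```bash
python3 - <<'E'
from h import *
c=np.load('w1_c.npy',allow_pickle=True).item()
crop('pics/w1.png','pics/w1c.png',225,110,100,170,4.5)
a=atz('wrist',276,272,154,c);b=atz('wrist',278.5,132,154,c);print(a,b,(a+b)/2,np.linalg.norm(a-b),np.degrees(np.arctan2(*(b-a)[1::-1])))
E
```

```text
[464.2701424  -53.05119995 154.        ] [495.66114468  54.19029069 154.        ] [479.96564354   0.56954537 154.        ] 111.74136360132896 73.68454875098936
```

View pics/w1c.png

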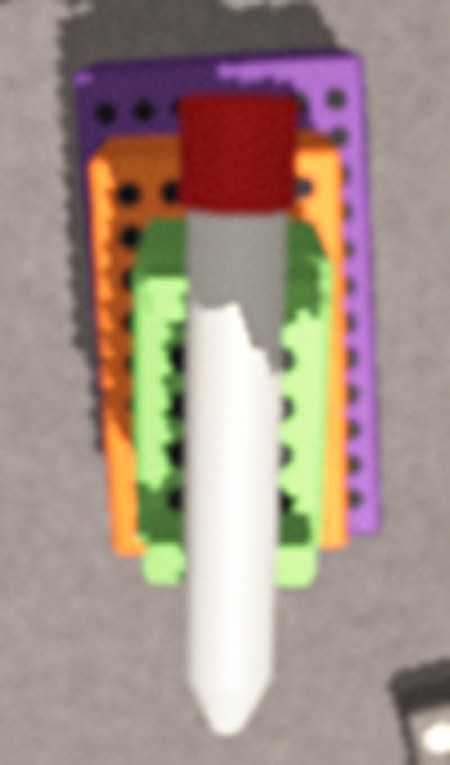

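```bash
python3 -c "
from h import *
goal(477.5,0.5,153,-15.6)"
```

```text
t 1.82 turn [0.  0.1 0.1] shift [-0.08 10.55  0.24] | pos [4.751e+02 4.000e-01 2.585e+02] yaw -15.5 w 51.5 F [-0.1  0.6 -0.5]
```

Request:
send_rows(rows=[[[0,0,0,0,5.0,0.2,-0.2],[0,0,0,0,8.5,0.2,-0.2],[0,0,0,0,10.5,0.2,-0.2],[0,0,0,0,10.5,0.2,-0.2]]], force=40)

```text
time: 2.33
ee_pos: [474.7, 1.7, 151.6]
ee_rot: [-1.076, 1.407, -1.402]
ft_force: [0.5, 0.1, 0.3]
grip_width: 51.1
```

```bash
python3 - <<'E'
from h import *
goal(477.5,0.5,153,-15.6)
c=snap('wrist','w2')
E
```

```text
t 2.33 turn [0.3 0.3 0.1] shift [ 0.04 -0.14  0.3 ] | pos [474.7   1.7 151.6] yaw -15.3 w 51.1 F [0.5 0.1 0.3]
```

View pics/w2.png

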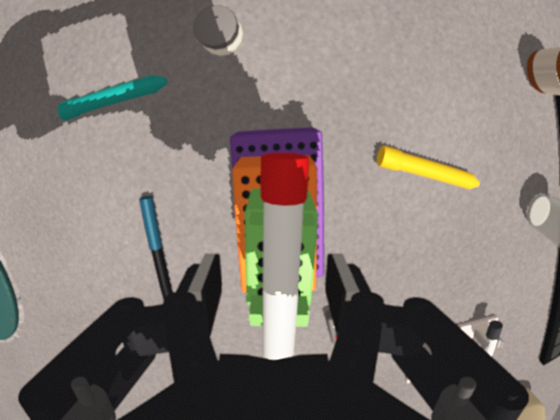

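The tube sits at u≈283 and the pads are centred on u≈274, so I'll shift about 4 mm along the jaw axis and close.

Request:
send_rows(rows=[[[0,0,0,0,-0.05,0.4,-0.2],[0,0,0,0,-0.05,0.4,-0.2],[0,0,0,0,-0.05,0.4,1],[0,0,0,0,-0.05,0.4,1],[0,0,0,0,-0.05,0.4,1],[0,0,0,0,-0.05,0.4,1]]], force=40)

```text
time: 3.12
ee_pos: [480.0, 0.2, 154.0]
ee_rot: [-1.073, 1.405, -1.403]
ft_force: [-2.0, 0.2, 3.4]
grip_width: 14.5
```

```bash
python3 - <<'E'
from h import *
goal(477.5,0.5,153,-15.6)
c=snap('wrist','w3')
E
```

```text
t 3.12 turn [0.1 0.3 0.1] shift [ 0.04  0.1  -0.25] | pos [4.80e+02 2.00e-01 1.54e+02] yaw -15.3 w 14.5 F [-2.   0.2  3.4]
```

View pics/w3.png

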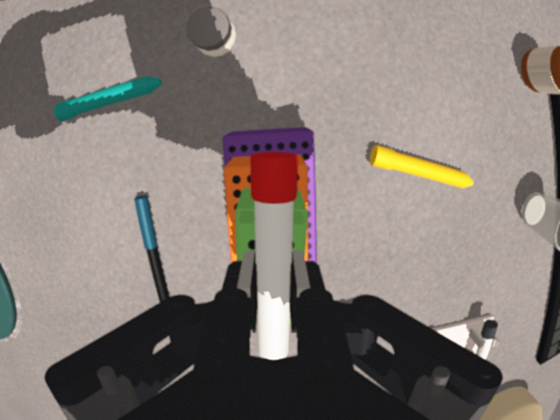

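Request:
send_rows(rows=[[[0,0,0,0,-1.0,0,1],[0,0,0,0,-4.0,0,1],[0,0,0,0,-8.0,0,1],[0,0,0,0,-8.0,0,1]]], force=50)

```text
time: 3.68
ee_pos: [483.0, 0.1, 238.3]
ee_rot: [-1.066, 1.399, -1.407]
ft_force: [-0.3, -0.5, -1.2]
grip_width: 14.4
```

```bash
python3 - <<'E'
from h import *
goal(605,-249.5,180,-10.0)
c=snap('wrist','w4')
E
```

```text
t 3.67 turn [-0.3 -5.3 -0. ] shift [20.85  5.92 18.34] | pos [4.830e+02 1.000e-01 2.383e+02] yaw -15.3 w 14.4 F [-0.3 -0.5 -1.2]
```

View pics/w4.png

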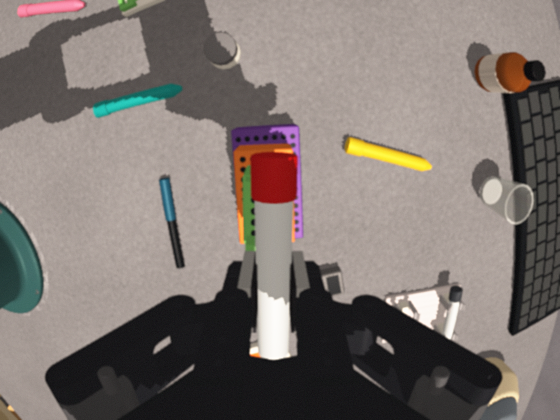

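```bash
python3 - <<'E'
from h import *
goal(560,-320,190,-10.0)
E
```

```text
t 3.73 turn [-0.1 -5.3  0. ] shift [28.8   4.65 16.02] | pos [4.816e+02 2.000e-01 2.361e+02] yaw -15.3 w 14.1 F [-0.2  0.1 -0.8]
```

Request:
send_rows(rows=[[[0,-5.3,0,28.8,4.6,16.0,1],[0,-5.3,0,28.8,4.6,16.0,1],[0,-5.3,0,28.8,4.6,16.0,1],[0,-5.3,0,28.8,4.6,16.0,1],[0,-5.3,0,28.8,4.6,16.0,1],[0,-5.3,0,28.8,4.6,16.0,1],[0,-5.3,0,28.8,4.6,16.0,1],[0,-5.3,0,28.8,4.6,16.0,1]]])

```text
time: 4.72
ee_pos: [559.2, -318.3, 189.8]
ee_rot: [-1.12, 1.337, -1.336]
ft_force: [-0.8, -0.0, -0.3]
grip_width: 14.3
```

```bash
python3 - <<'E'
from h import *
goal(560,-320,190,-10.0)
c=snap('wrist','w5')
print(proj('wrist',[605,-249.5,32],c))
E
```

```text
t 4.72 turn [-0.  -0.  -0.1] shift [ 0.15 -0.02  0.11] | pos [ 559.2 -318.3  189.8] yaw -10.0 w 14.3 F [-0.8 -0.  -0.3]
(np.float64(309.64455546658075), np.float64(108.07607187179306))
```

View pics/w5.png

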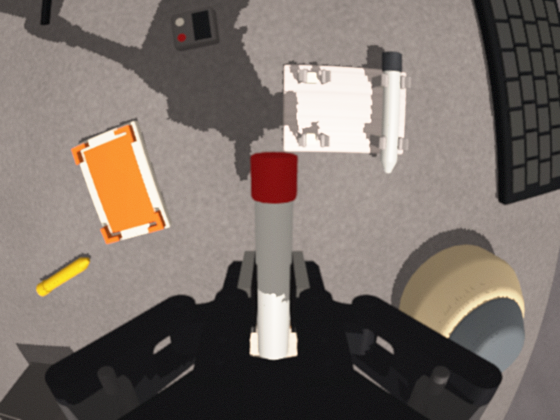

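```bash
python3 - <<'E'
from h import *
crop('pics/w5.png','pics/w5c.png',275,45,140,135,5.5)
E
```

```text
(no output)
```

View pics/w5c.png

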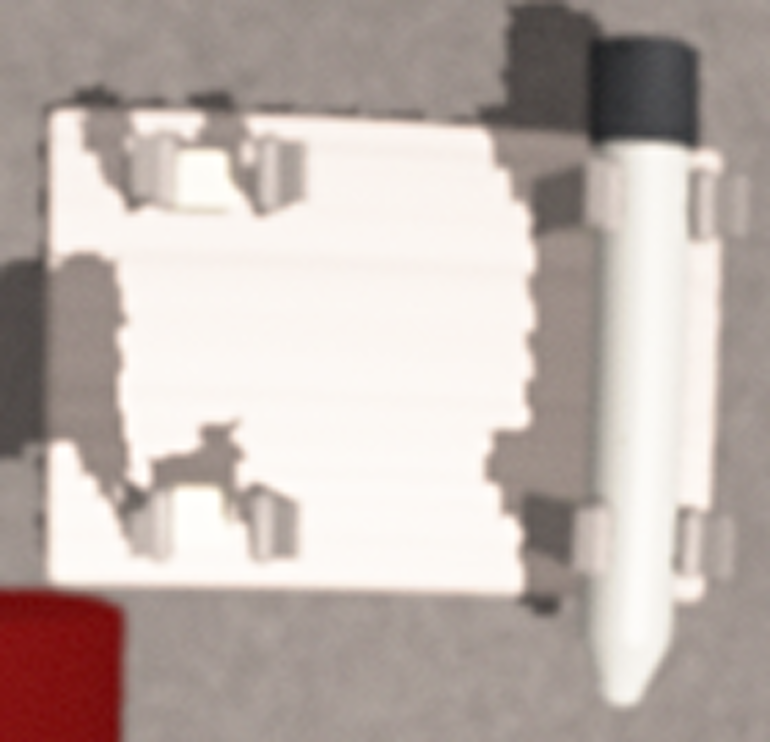

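```bash
python3 - <<'E'
from h import *
c=np.load('w5_c.npy',allow_pickle=True).item()
f=lambda x,y,z: atz('wrist',275+(x+.5)/5.5-.5,45+(y+.5)/5.5-.5,z,c)
ang=lambda b,a: np.degrees(np.arctan2(*(b-a)[1::-1]))
a,b=f(643,38,32),f(622,707,32);m=(a+b)/2;print('dark',a,b,m,np.linalg.norm(a-b),ang(a,b))
for an in (-10,-9.5): 
  an=np.radians(an);print(m[:2]-72*np.array([np.cos(an),np.sin(an)]))
for z in (38,45):
  a,b=f(219,174,z),f(219,524,z);print('clips',z,a,b,(a+b)/2,np.linalg.norm(a-b),ang(a,b))
  print([f(x,174,z).round(1)[:2] for x in (133,175,255,305)])
# base left edge corners z=8 and right
a,b=f(48,108,8),f(50,585,8); e,g=f(705,600,8),f(720,150,8)
print('base left',a,b,ang(a,b),np.linalg.norm(a-b),'bottom',ang(f(520,593,8),b))
mid=(a+b)/2
an=np.radians(ang(a,b)-90); print('seat from left edge', mid[:2]+25*np.array([np.cos(an),np.sin(an)]))
E
```

```text
dark [ 688.46275307 -206.9422873    32.        ] [ 669.41340967 -318.93127699   32.        ] [ 678.93808137 -262.93678215   32.        ] 113.5975849039791 80.3463780480133
[ 608.03192316 -250.43411336]
[ 607.92551806 -251.05335453]
clips 38 [ 612.98166868 -222.63290088   38.        ] [ 604.06736143 -277.36768787   38.        ] [ 608.52451505 -250.00029437   38.        ] 55.45594449888331 80.74981528472748
[array([ 599.8, -220.7]), array([ 606.2, -221.7]), array([ 618.6, -223.4]), array([ 626.4, -224.4])]
clips 45 [ 611.99774126 -223.1778189    45.        ] [ 603.30548841 -276.54916843   45.        ] [ 607.65161484 -249.86349367   45.        ] 54.074543087918585 80.7498152847274
[array([ 599.1, -221.3]), array([ 605.4, -222.2]), array([ 617.4, -223.9]), array([ 625.1, -224.9])]
base left [ 590.25733449 -204.36933624    8.        ] [ 576.39948142 -286.67952677    8.        ] 80.44323107920806 83.46860222293961 bottom -9.879153132171
seat from left edge [ 607.98144764 -249.67505003]
```

```bash
python3 - <<'E'
from h import *
goal(608,-250,85,-9.7)
E
```

```text
t 4.78 turn [-0.1 -0.3 -0. ] shift [-7.55 10.53  3.59] | pos [ 559.4 -318.1  190.2] yaw -10.0 w 14.3 F [ 0.7  0.6 -0.3]
```

Request:
send_rows(rows=[[[0,-0.3,0,-4.0,2.0,2.0,1],[0,-0.3,0,-7.5,5.0,3.6,1],[0,-0.3,0,-7.5,10.5,3.6,1],[0,-0.3,0,-7.5,10.5,3.6,1],[0,-0.3,0,-7.5,10.5,3.6,1],[0,-0.3,0,-7.5,10.5,3.6,1]]], force=70)

```text
time: 5.52
ee_pos: [609.9, -251.5, 88.7]
ee_rot: [-1.121, 1.327, -1.337]
ft_force: [0.1, 0.1, 0.1]
grip_width: 13.9
```

```bash
python3 - <<'E'
from h import *
goal(608,-250,85,-9.7)
c=snap('wrist','w6'); snap('scene','s6')
goal(608,-250,45,-9.7)
goal(608,-250,32,-9.7)
crop('pics/s6.png','pics/s6c.png',160,195,70,65,9)
E
```

```text
t 5.53 turn [-0.4  0.   0. ] shift [-0.12  0.37 -0.21] | pos [ 609.9 -251.5   88.7] yaw -9.7 w 13.9 F [0.1 0.1 0.1]
t 5.62 turn [-0.3 -0.   0. ] shift [-0.13  4.32 -0.19] | pos [ 609.5 -251.6   88.2] yaw -9.7 w 13.7 F [ 0.4 -0.2 -0.5]
t 5.62 turn [-0.3 -0.   0. ] shift [-0.13  5.62 -0.2 ] | pos [ 609.5 -251.6   88.2] yaw -9.7 w 13.7 F [ 0.4 -0.2 -0.5]
```

View pics/w6.png

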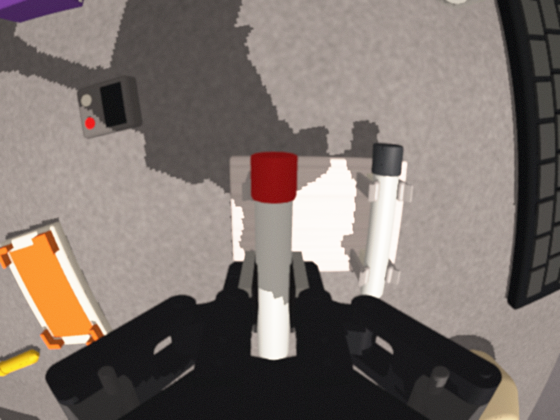

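View pics/s6c.png

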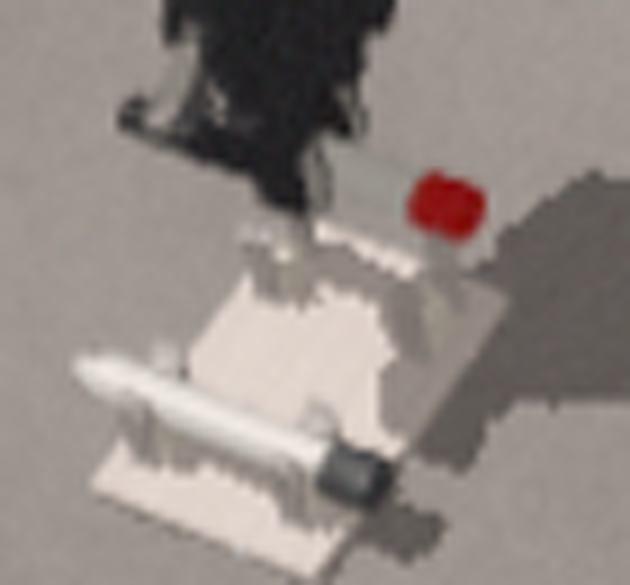

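The tube hovers level over the empty clip pair, with the red cap at (274,175) on the same side as the fixed tube's dark cap. I'll lower it.

Request:
send_rows(rows=[[[0.3,0,0,-0.1,1.5,-0.2,1],[0.3,0,0,-0.1,3.0,-0.2,1],[0.3,0,0,-0.1,3.8,-0.2,1],[0.3,0,0,-0.1,3.8,-0.2,1],[0.3,0,0,-0.1,3.8,-0.2,1]]], force=80)

```text
time: 6.25
ee_pos: [608.0, -250.3, 50.1]
ee_rot: [-1.118, 1.324, -1.339]
ft_force: [0.2, 0.0, 0.1]
grip_width: 13.4
```

```bash
python3 - <<'E'
from h import *
goal(608,-250,32,-9.7)
E
```

```text
t 6.25 turn [-0.6 -0.   0. ] shift [-0.03  1.81 -0.03] | pos [ 608.  -250.3   50.1] yaw -9.7 w 13.4 F [0.2 0.  0.1]
```

Request:
send_rows(rows=[[[-0.5,0,0,0,0.5,0,1],[-0.5,0,0,0,0.9,0,1],[-0.5,0,0,0,1.3,0,1],[-0.5,0,0,0,1.7,0,1],[-0.5,0,0,0,1.9,0,1],[-0.5,0,0,0,1.9,0,1]]])

```text
time: 7.0
ee_pos: [607.6, -250.2, 31.9]
ee_rot: [-1.125, 1.332, -1.333]
ft_force: [-6.8, 1.8, 9.7]
grip_width: 13.5
```

```bash
python3 - <<'E'
from h import *
goal(608,-250,32,-9.7)
c=snap('wrist','w7'); snap('scene','s7')
crop('pics/s7.png','pics/s7c.png',160,195,70,65,9)
goal(608,-250,32,-9.7)
E
```

```text
t 7.0 turn [-0.  0.  0.] shift [-0.03 -0.01  0.04] | pos [ 607.6 -250.2   31.9] yaw -9.7 w 13.5 F [-6.8  1.8  9.7]
t 7.1 turn [-0.  0.  0.] shift [-0.02 -0.01  0.03] | pos [ 607.6 -250.2   31.9] yaw -9.7 w 13.3 F [-6.8  2.3  9.5]
```

View pics/s7c.png

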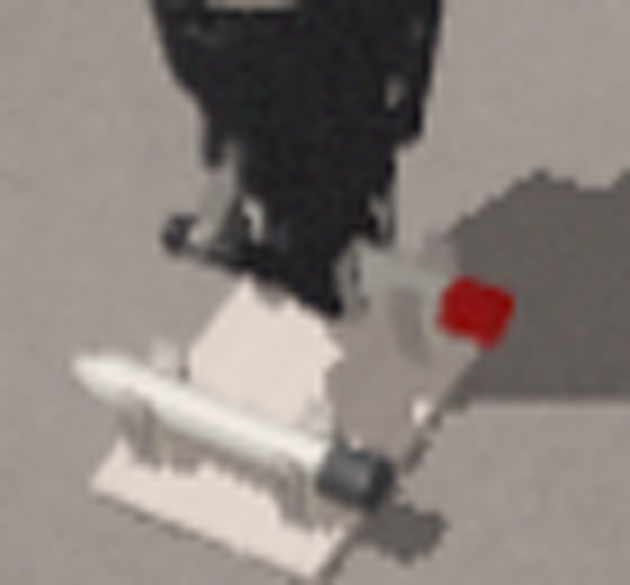

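View pics/w7.png

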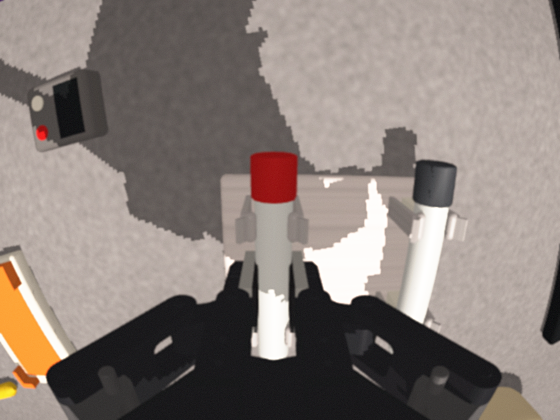

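The tube is between the clips with its axis near z=32, and the wrist reads 9.7 N up with 6.8 N sideways. I'll release it and check.

Request:
send_rows(rows=[[[0,0,0,0,0,-0.05,0.2],[0,0,0,0,0,-0.05,0.2],[0,0,0,0,0,-0.05,0.2],[0,0,0,0,-3.0,-0.05,0.2],[0,0,0,0,-7.0,-0.05,0.2],[0,0,0,0,-7.0,-0.05,0.2],[0,0,0,0,-7.0,-0.05,0.2]]])

```text
time: 7.98
ee_pos: [607.1, -250.0, 101.7]
ee_rot: [-1.124, 1.332, -1.333]
ft_force: [-0.1, -0.1, -0.4]
grip_width: 34.1
```

```bash
python3 - <<'E'
from h import *
c=snap('wrist','w8'); snap('top','t8')
crop('pics/t8.png','pics/t8c.png',330,140,70,70,8)
crop('pics/w8.png','pics/w8c.png',200,120,240,240,2.5)
goal(608,-250,32,-9.7)
E
```

```text
t 8.07 turn [ 0.1  0.  -0. ] shift [0.01 6.83 0.21] | pos [ 606.1 -249.6  100.3] yaw -9.7 w 34.0 F [ 0.3 -0.4  0.3]
```

View pics/w8c.png

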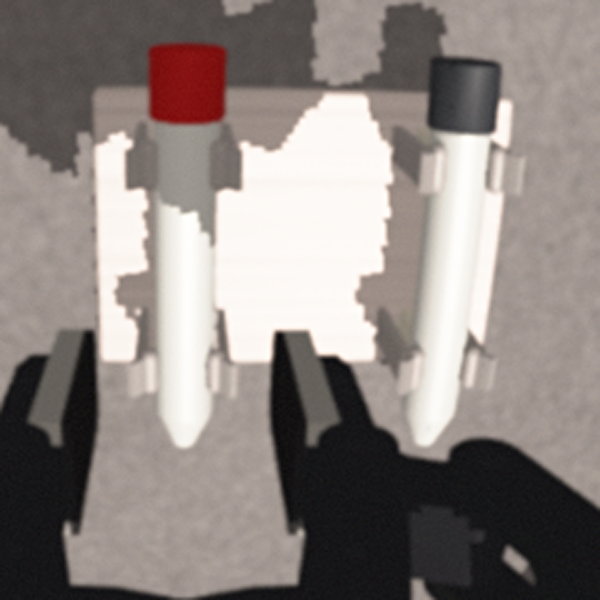

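View pics/t8c.png

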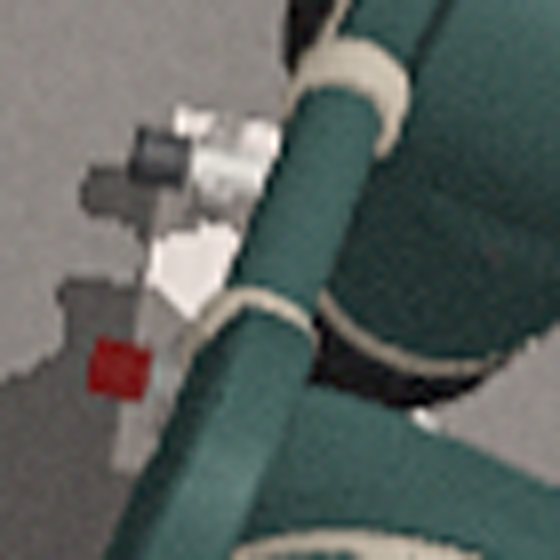

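```bash
python3 - <<'E'
from h import *
c=np.load('w8_c.npy',allow_pickle=True).item()
f=lambda x,y,z: atz('wrist',200+(x+.5)/2.5-.5,120+(y+.5)/2.5-.5,z,c)
def L(p,q):
    a,b=f(*p,32),f(*q,32); print((a+b)[:2]/2,np.linalg.norm(a-b),np.degrees(np.arctan2(*(a-b)[1::-1]))); return (a+b)/2
a=L((188,45),(186,447)); b=L((466,60),(424,446))
an=np.radians(-9.7);R=np.array([[np.cos(an),np.sin(an)],[-np.sin(an),np.cos(an)]]);print(R@(b-a)[:2])
d=np.load('w8.npy')
def z3(px,py):
    u=200+px/2.5;v=120+py/2.5; D=np.median(d[int(v)-1:int(v)+2,int(u)-1:int(u)+2]); o,r=ray('wrist',u,v,c); return (o+r*D)
for p in [(188,150),(188,250),(186,350),(186,400),(460,170),(450,250),(438,350),(432,400)]: print(p,z3(*p).round(1))
E
```

```text
[ 609.20115153 -250.22840393] 113.7541950912492 80.14759614204696
[ 678.89266825 -264.191496  ] 113.72989851061959 80.41390068344892
[71.04780252 -2.02118788]
(188, 150) [ 614.9 -218.6   40.2]
(188, 250) [ 610.7 -243.7   40.2]
(186, 350) [ 605.6 -270.8   40.7]
(186, 400) [ 603.1 -286.    40.4]
(460, 170) [ 681.6 -234.5   40.2]
(450, 250) [ 677.5 -255.4   40.2]
(438, 350) [ 672.7 -283.8   40.4]
(432, 400) [ 670.5 -299.5   40.1]
```

Step 1 looks good. The tube top reads z=40.3, the same as the fixed tube, and it is 71.0 mm from it sideways and 2 mm off lengthwise. Next is the green rack.

```bash
python3 - <<'E'
from h import *
goal(465,-60,240,-15)
E
```

```text
t 8.07 turn [ 0.1  5.3 -0. ] shift [-16.32 -13.93 -17.13] | pos [ 606.1 -249.6  100.3] yaw -9.7 w 34.0 F [ 0.3 -0.4  0.3]
```

Request:
send_rows(rows=[[[0,0,0,-3,-5,-3,0.2],[0,5.3,0,-16.3,-13.9,-17.1,-0.5],[0,5.3,0,-16.3,-13.9,-17.1,-0.5],[0,5.3,0,-16.3,-13.9,-17.1,-0.5],[0,5.3,0,-16.3,-13.9,-17.1,-0.5],[0,5.3,0,-16.3,-13.9,-17.1,-0.5],[0,5.3,0,-16.3,-13.9,-17.1,-0.5],[0,5.3,0,-16.3,-13.9,-17.1,-0.5]]])

```text
time: 9.07
ee_pos: [465.3, -60.9, 238.4]
ee_rot: [-1.076, 1.404, -1.398]
ft_force: [1.0, 0.1, -0.6]
grip_width: 63.8
```

```bash
python3 - <<'E'
from h import *
goal(465,-60,240,-15)
c=snap('wrist','w9')
crop('pics/w9.png','pics/w9c.png',220,60,130,150,5)
E
```

```text
t 9.07 turn [ 0.2 -0.   0. ] shift [-0.08 -0.16 -0.05] | pos [465.3 -60.9 238.4] yaw -15.0 w 63.8 F [ 1.   0.1 -0.6]
```

View pics/w9.png

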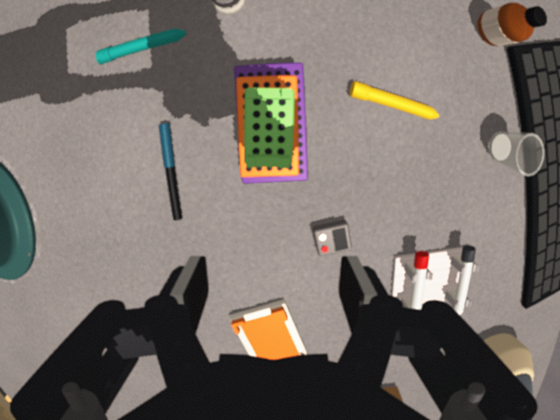

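View pics/w9c.png

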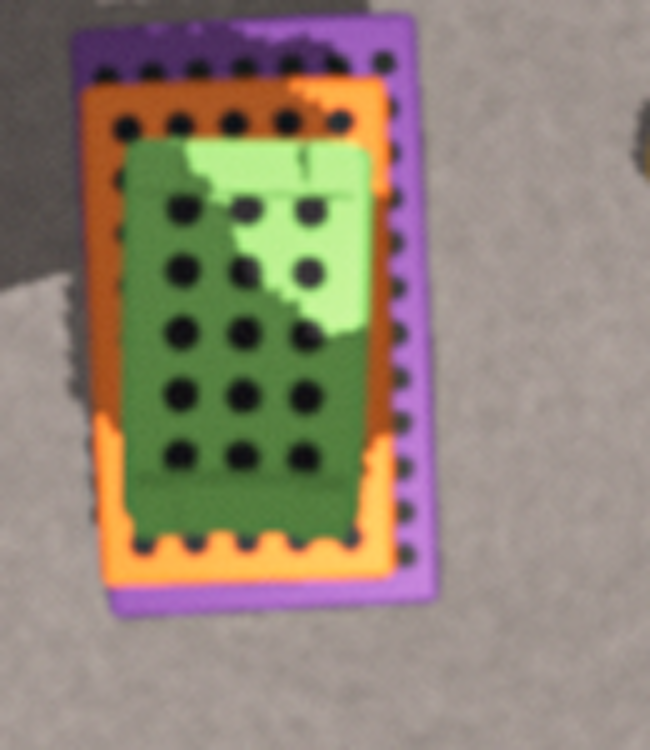

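```bash
python3 - <<'E'
from h import *
c=np.load('w9_c.npy',allow_pickle=True).item()
f=lambda x,y,z: atz('wrist',220+(x+.5)/5-.5,60+(y+.5)/5-.5,z,c)
def rep(n,pts,z):
    q=np.array([f(x,y,z) for x,y in pts]);print(n,q.mean(0).round(1))
    for i in range(4): e=q[(i+1)%4]-q[i]; print('  ',np.linalg.norm(e).round(1),np.degrees(np.arctan2(e[1],e[0])).round(1))
rep('greenwells',[(184,209),(311,209),(303,457),(180,457)],132)
rep('orange',[(83,88),(386,77),(395,577),(105,587)],88)
rep('violet',[(74,33),(413,14),(438,600),(110,615)],44)
goal(480,0,138,-15.5)
E
```

```text
greenwells [ 4.789e+02 -3.000e-01  1.320e+02]
   18.1 -15.2
   36.1 -106.7
   17.9 164.9
   36.2 73.7
orange [477.1  -2.3  88. ]
   51.2 -13.2
   87.0 -103.4
   51.1 167.0
   87.2 76.6
violet [479.6  -2.1  44. ]
   66.3 -12.0
   118.5 -101.9
   67.2 167.7
   118.1 77.7
t 9.12 turn [0.2 0.4 0. ] shift [-6.27 10.05 -0.11] | pos [465.3 -60.9 238.5] yaw -15.1 w 63.7 F [ 0.5  1.3 -1.1]
```

```bash
python3 - <<'E'
from h import *
goal(479,-0.3,165,-15.6)
E
```

```text
t 9.12 turn [0.2 0.5 0. ] shift [-6.21  7.35 -0.21] | pos [465.3 -60.9 238.5] yaw -15.1 w 63.7 F [ 0.5  1.3 -1.1]
```

Request:
send_rows(rows=[[[0.2,0.5,0,-5.0,2.0,-0.2,-0.4],[0.2,0.5,0,-6.2,5.0,-0.2,-0.4],[0.2,0.5,0,-6.2,7.3,-0.2,-0.4],[0.2,0.5,0,-6.2,7.3,-0.2,-0.4],[0.2,0.5,0,-6.2,7.3,-0.2,-0.4]]], force=40)

```text
time: 9.75
ee_pos: [479.8, -0.9, 166.0]
ee_rot: [-1.068, 1.407, -1.407]
ft_force: [0.1, 0.4, -0.0]
grip_width: 59.7
```

```bash
python3 - <<'E'
from h import *
goal(479,-0.3,117,-15.6)
c=snap('wrist','w10')
E
```

```text
t 9.75 turn [ 0. -0.  0.] shift [-0.04  4.9  -0.09] | pos [479.8  -0.9 166. ] yaw -15.6 w 59.7 F [ 0.1  0.4 -0. ]
```

View pics/w10.png

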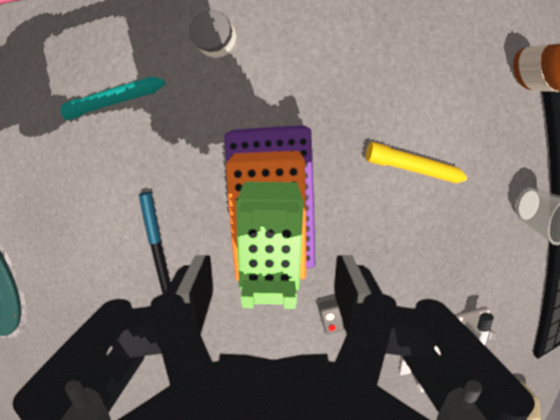

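The pads (210 and 336) straddle the green rack (238–302). I'll go down and close.

Request:
send_rows(rows=[[[0,0,0,0,2.5,-0.1,-0.4],[0,0,0,0,4.9,-0.1,-0.4],[0,0,0,0,4.9,-0.1,-0.4],[0,0,0,0,4.9,-0.1,0.9],[0,0,0,0,4.9,-0.1,0.9],[0,0,0,0,4.9,-0.1,0.9],[0,0,0,0,4.9,-0.1,0.9]]], force=40)

```text
time: 10.68
ee_pos: [480.7, -0.8, 119.4]
ee_rot: [-1.065, 1.404, -1.409]
ft_force: [0.4, 0.3, 6.7]
grip_width: 35.4
```

```bash
python3 - <<'E'
from h import *
goal(479,-0.3,170,-15.6)
E
```

```text
t 10.68 turn [-0.2  0.  -0. ] shift [-0.01 -5.06 -0.16] | pos [480.7  -0.8 119.4] yaw -15.6 w 35.4 F [0.4 0.3 6.7]
```

Request:
send_rows(rows=[[[0,0,0,0,-0.5,0,0.9],[0,0,0,0,-2.0,0,0.9],[0,0,0,0,-5.0,0,0.9],[0,0,0,0,-5.0,0,0.9]]], force=50)

```text
time: 11.18
ee_pos: [482.8, -0.9, 172.4]
ee_rot: [-1.06, 1.399, -1.411]
ft_force: [0.4, 0.1, -2.5]
grip_width: 35.3
```

```bash
python3 - <<'E'
from h import *
goal(398,190,150,0)
snap('wrist','w11');snap('scene','s11')
crop('pics/s11.png','pics/s11c.png',240,140,100,90,7)
E
```

```text
t 11.18 turn [ -0.6 -15.6  -0. ] shift [-16.1    2.14 -13.32] | pos [482.8  -0.9 172.4] yaw -15.6 w 35.3 F [ 0.4  0.1 -2.5]
```

View pics/w11.png

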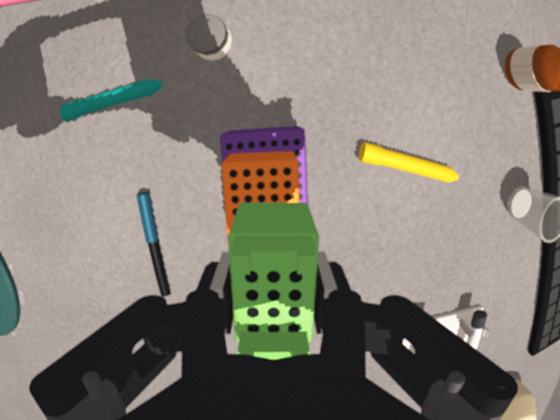

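View pics/s11c.png

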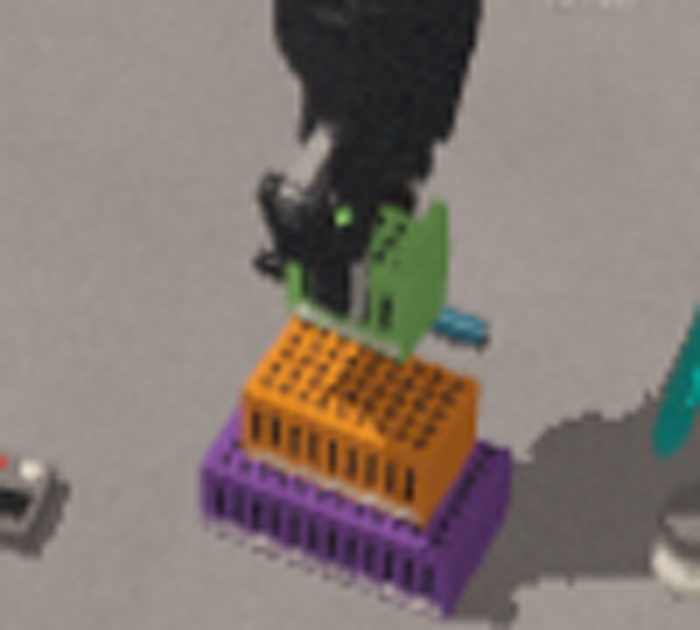

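The green rack is held and the orange rack stayed put. I'll move short of the green dock to measure it.

```bash
python3 - <<'E'
from h import *
goal(400,170,160,0)
E
```

```text
t 11.28 turn [ -0.3 -15.6  -0. ] shift [-14.28   0.9  -12.35] | pos [480.5  -0.8 169.5] yaw -15.6 w 35.1 F [ 1.3 -0.4 -2.7]
```

Request:
send_rows(rows=[[[0,0,0,-2,0,-1,0.9],[0,-8,0,-8,0,-7,0.9],[0,-15.6,0,-14.3,0.9,-12.3,0.9],[0,-15.6,0,-14.3,0.9,-12.3,0.9],[0,-15.6,0,-14.3,0.9,-12.3,0.9],[0,-15.6,0,-14.3,0.9,-12.3,0.9]]])

```text
time: 12.02
ee_pos: [399.9, 169.7, 159.0]
ee_rot: [-1.208, 1.205, -1.211]
ft_force: [-0.2, 0.0, -2.1]
grip_width: 35.1
```

```bash
python3 - <<'E'
from h import *
goal(400,170,160,0)
snap('wrist','w12')
crop('pics/w12.png','pics/w12c.png',200,60,140,150,5)
E
```

```text
t 12.03 turn [-0.2  0.1  0.1] shift [-0.03 -0.1   0.01] | pos [399.9 169.7 159. ] yaw 0.1 w 35.1 F [-0.2  0.  -2.1]
```

View pics/w12.png

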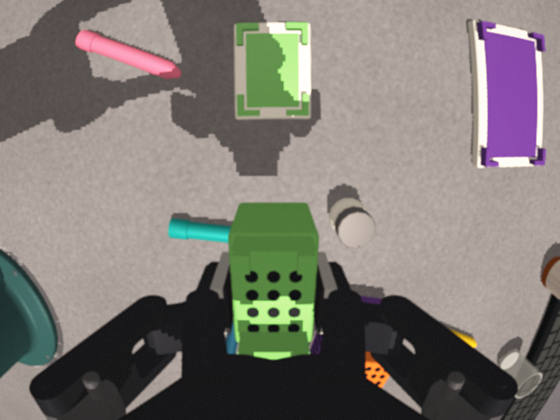

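View pics/w12c.png

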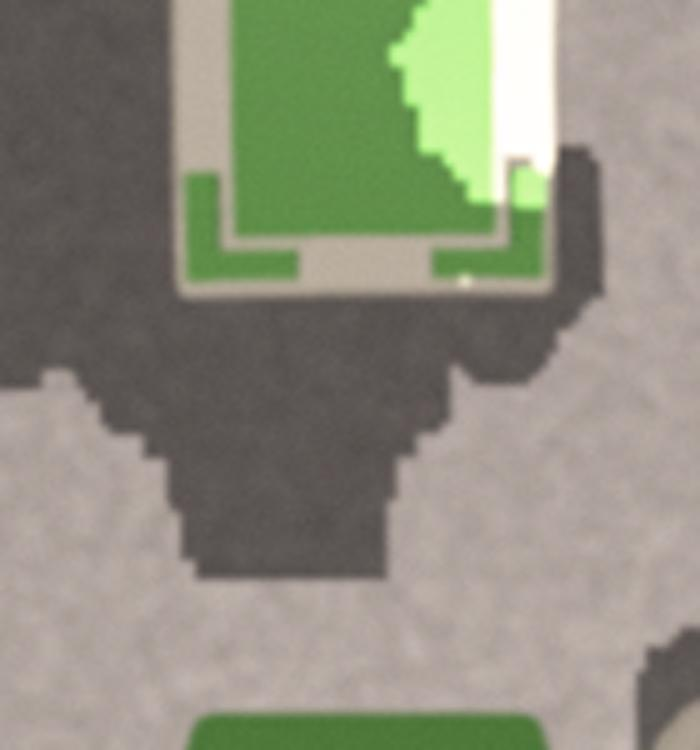

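```bash
cat >> h.py <<'E'
def quad(n,pts,z,cf,T=(0,0,1)):
    c=np.load(cf+'_c.npy',allow_pickle=True).item()
    q=np.array([atz('wrist',T[0]+(x+.5)/T[2]-.5,T[1]+(y+.5)/T[2]-.5,z,c) for x,y in pts]);print(n,q.mean(0).round(1))
    for i in range(4): e=q[(i+1)%4]-q[i]; print('  ',np.linalg.norm(e).round(1),np.degrees(np.arctan2(e[1],e[0])).round(1))
E
python3 - <<'E'
from h import *
crop('pics/w12.png','pics/w12c.png',215,10,120,120,6)
quad('v',[(474,19),(548,37),(545,166),(472,165)],12,'w12')
E
```

```text
v [650.8 277.   12. ]
   110.3 3.8
   147.5 -87.9
   112.1 -177.3
   145.5 91.4
```

View pics/w12c.png

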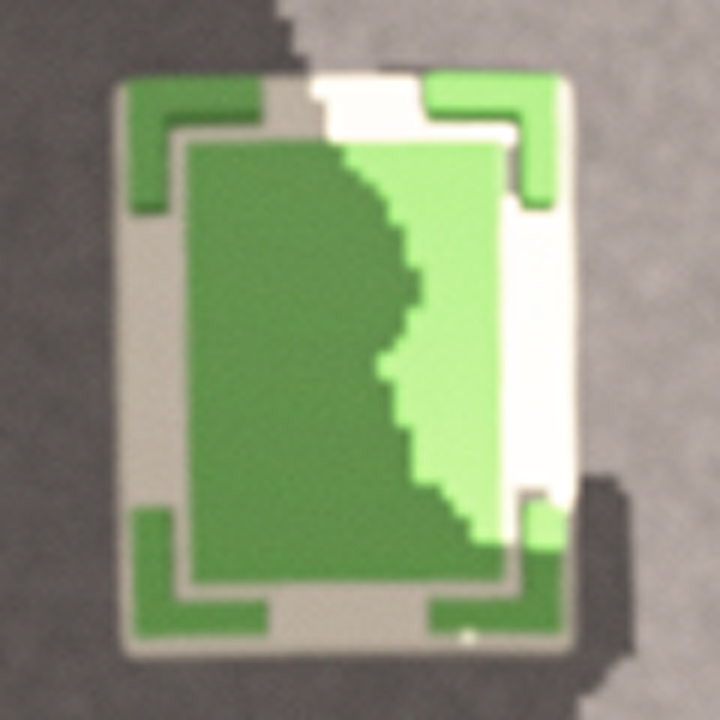

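```bash
python3 - <<'E'
from h import *
quad('floor',[(188,142),(503,142),(506,582),(190,582)],12,'w12',(215,10,6))
quad('plate',[(115,75),(577,75),(577,656),(122,658)],12,'w12',(215,10,6))
quad('guides',[(130,80),(562,75),(565,632),(133,635)],22,'w12',(215,10,6))
goal(401,278,120,0)
E
```

```text
floor [400.7 277.7  12. ]
   43.7 0.1
   63.5 -89.4
   44.1 -179.9
   63.5 90.2
plate [400.8 277.7  12. ]
   64.4 0.1
   84.3 -89.7
   63.9 -179.7
   84.6 90.6
guides [400.8 277.8  22. ]
   58.0 0.8
   77.9 -89.5
   58.4 -179.5
   77.6 90.2
t 12.07 turn [-0.2 -0.   0.1] shift [-10.87   3.92   0.04] | pos [400.4 169.4 159.3] yaw -0.0 w 35.0 F [ 0.2 -1.4 -1.5]
```

The green dock is at (400.8, 277.7), square to world axes (floor, plate and guides agree). I'll go over it to z=75.

Request:
send_rows(rows=[[[-0.2,0.2,0,-5,0,0,0.9],[-0.2,0.2,0,-10.8,2,0,0.9],[-0.2,0.2,0,-10.8,5,0,0.9],[-0.2,0.2,0,-10.8,8.4,0,0.9],[-0.2,0.2,0,-10.8,8.4,0,0.9],[-0.2,0.2,0,-10.8,8.4,0,0.9]]])

```text
time: 12.82
ee_pos: [401.9, 276.8, 76.0]
ee_rot: [-1.207, 1.212, -1.214]
ft_force: [-0.8, -0.5, -0.9]
grip_width: 35.0
```

```bash
python3 - <<'E'
from h import *
snap('wrist','w13')
goal(400.8,277.7,43.4,0.2)
E
```

```text
t 12.88 turn [-0.1 -0.5  0. ] shift [-0.04  3.33 -0.16] | pos [402.3 277.3  76.7] yaw -0.3 w 35.0 F [-0.1  0.6 -1.3]
```

View pics/w13.png

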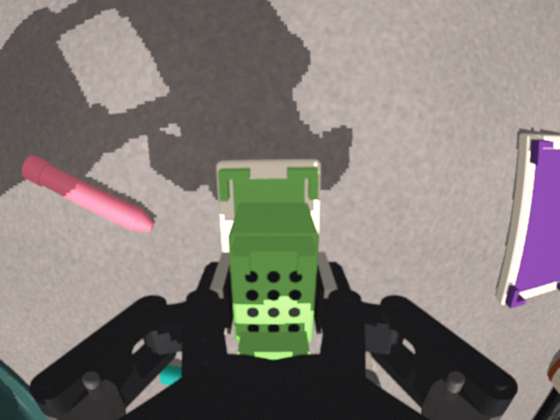

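The rack is centred between the guides (dock 219–320, rack 231–317). I'll lower it gently.

Request:
send_rows(rows=[[[0,-0.5,0,0,1.5,-0.1,0.9],[0,-0.5,0,0,2.5,-0.1,0.9],[0,-0.5,0,0,2.8,-0.1,0.9],[0,-0.5,0,0,3.0,-0.1,0.9],[0,-0.5,0,0,3.2,-0.1,0.9],[0,-0.5,0,0,3.3,-0.1,0.9],[0,-0.5,0,0,3.3,-0.1,0.9]]])

```text
time: 13.75
ee_pos: [401.5, 277.3, 43.7]
ee_rot: [-1.209, 1.205, -1.208]
ft_force: [-0.3, -0.7, -2.0]
grip_width: 35.3
```

```bash
python3 - <<'E'
from h import *
goal(400.8,277.7,43.4,0.2)
E
```

```text
t 13.75 turn [-0.1  0.  -0. ] shift [-0.04  0.03 -0.07] | pos [401.5 277.3  43.7] yaw 0.2 w 35.3 F [-0.3 -0.7 -2. ]
```

Request:
send_rows(rows=[[[0,0,0,0,0.1,0,0.9],[0,0,0,0,0.2,0,0.9],[0,0,0,0,0.25,0,0.9]]])

```text
time: 14.12
ee_pos: [401.7, 277.4, 43.4]
ee_rot: [-1.21, 1.205, -1.208]
ft_force: [-6.4, -4.7, 18.9]
grip_width: 34.9
```

Contact. I'll open and retreat.

Request:
send_rows(rows=[[[0,0,0,0,-0.15,0,0.9],[0,0,0,0,-0.15,0,-0.3],[0,0,0,0,-0.15,0,-0.3],[0,0,0,0,-0.15,0,-0.3],[0,0,0,0,-3.0,0,-0.3],[0,0,0,0,-8.0,0,-0.3],[0,0,0,4,-12.0,0,-0.6],[0,0,0,8,-14.0,0,-0.6],[0,0,0,8,-14.0,0,-0.6]]])

```text
time: 15.25
ee_pos: [402.9, 196.4, 185.4]
ee_rot: [-1.205, 1.205, -1.211]
ft_force: [0.3, -0.4, -0.3]
grip_width: 68.3
```

```bash
python3 - <<'E'
from h import *
snap('wrist','w14')
crop('pics/w14.png','pics/w14c.png',215,20,140,140,5)
goal(475,-60,210,-13.3)
E
```

```text
t 15.3 turn [-0.2 13.4 -0.1] shift [25.72 -2.58  7.25] | pos [402.3 197.1 184.1] yaw 0.1 w 68.0 F [-0.  -0.4  0.3]
```

View pics/w14c.png

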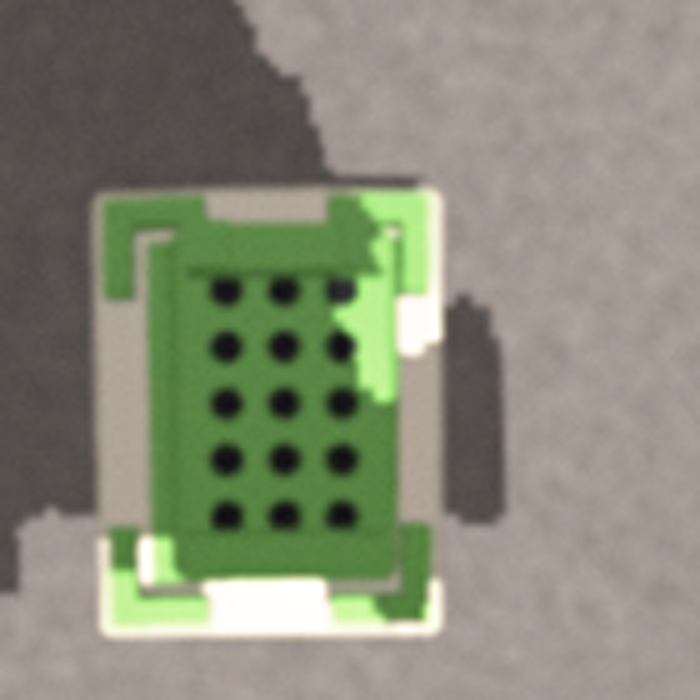

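```bash
python3 - <<'E'
from h import *
T=(215,20,5)
quad('wells',[(227,290),(342,290),(342,516),(227,516)],56,'w14',T)
quad('plate',[(93,190),(440,190),(440,635),(103,637)],12,'w14',T)
E
```

```text
wells [403.4 277.8  56. ]
   17.9 0.0
   36.0 -89.8
   18.1 -180.0
   36.0 89.9
plate [400.5 277.5  12. ]
   63.4 -0.2
   83.6 -89.5
   63.0 -179.7
   84.1 90.7
```

Green is seated flat, about 3 mm off centre and square. Next I'll look at the orange rack.

Request:
send_rows(rows=[[[0,13.4,0,25.7,-2.6,7.2,-0.7],[0,13.4,0,25.7,-2.6,7.2,-0.7],[0,13.4,0,25.7,-2.6,7.2,-0.7],[0,13.4,0,25.7,-2.6,7.2,-0.7],[0,13.4,0,25.7,-2.6,7.2,-0.7],[0,13.4,0,25.7,-2.6,7.2,-0.7],[0,13.4,0,25.7,-2.6,7.2,-0.7]]])

```text
time: 16.18
ee_pos: [473.9, -58.3, 209.1]
ee_rot: [-1.088, 1.377, -1.377]
ft_force: [0.1, 0.2, 0.1]
grip_width: 72.7
```

```bash
python3 - <<'E'
from h import *
snap('wrist','w15')
crop('pics/w15.png','pics/w15c.png',215,50,130,150,5)
goal(478,-2,125,-13.3)
E
```

```text
t 16.23 turn [-0.1  0.1 -0.1] shift [-5.54  8.44 -0.9 ] | pos [473.9 -58.1 209.3] yaw -13.2 w 72.5 F [-0.5 -0.  -0.3]
```

View pics/w15c.png

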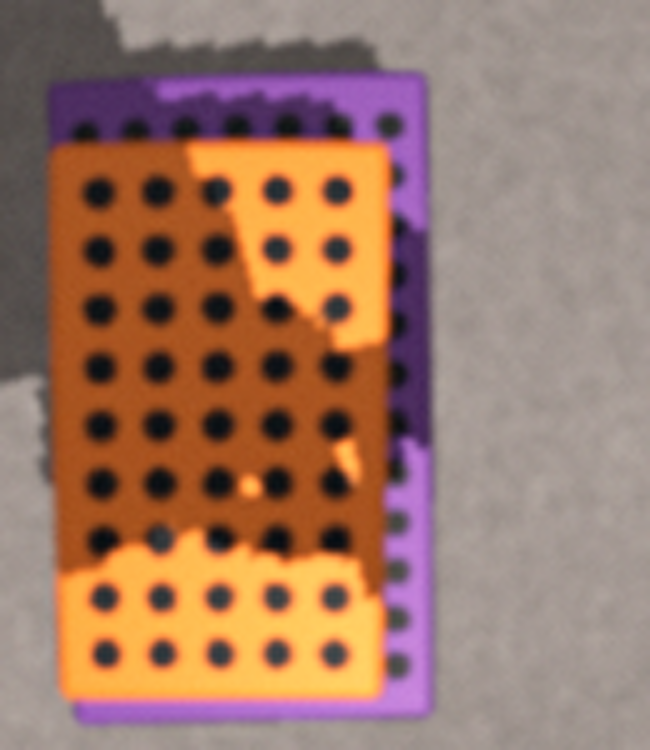

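```bash
python3 - <<'E'
from h import *
T=(215,50,5)
quad('wells',[(99,192),(337,190),(334,653),(106,654)],88,'w15',T)
quad('violet',[(48,85),(426,73),(433,713),(76,722)],44,'w15',T)
goal(478,-2,125,-13.3)
goal(478,-2,76,-13.3)
E
```

```text
wells [476.8  -2.2  88. ]
   36.1 -13.4
   72.3 -103.4
   36.1 166.9
   72.4 76.6
violet [479.7  -2.   44. ]
   67.3 -11.9
   118.1 -101.9
   67.2 168.2
   118.3 78.1
t 16.23 turn [-0.1  0.1 -0.1] shift [-5.54  8.44 -0.9 ] | pos [473.9 -58.1 209.3] yaw -13.2 w 72.5 F [-0.5 -0.  -0.3]
t 16.23 turn [-0.1  0.1 -0.1] shift [-5.53 13.34 -0.9 ] | pos [473.9 -58.1 209.3] yaw -13.2 w 72.5 F [-0.5 -0.  -0.3]
```

Request:
send_rows(rows=[[[0,0.1,0,-4,1,-0.9,-0.7],[0,0.1,0,-5.5,5,-1.0,-0.7],[0,0.1,0,-5.5,8.4,-1.0,-0.7],[0,0.1,0,-5.5,8.4,-1.0,-0.7],[0,0.1,0,-5.5,8.4,-1.0,-0.7]]], force=50)

```text
time: 16.85
ee_pos: [477.4, -1.4, 126.4]
ee_rot: [-1.087, 1.376, -1.377]
ft_force: [-0.3, -0.1, 0.2]
grip_width: 72.6
```

```bash
python3 - <<'E'
from h import *
goal(477,-2,76,-13.3)
snap('wrist','w16')
E
```

```text
t 16.85 turn [-0.2  0.1 -0.1] shift [ 0.08  5.04 -0.04] | pos [477.4  -1.4 126.4] yaw -13.2 w 72.6 F [-0.3 -0.1  0.2]
```

View pics/w16.png

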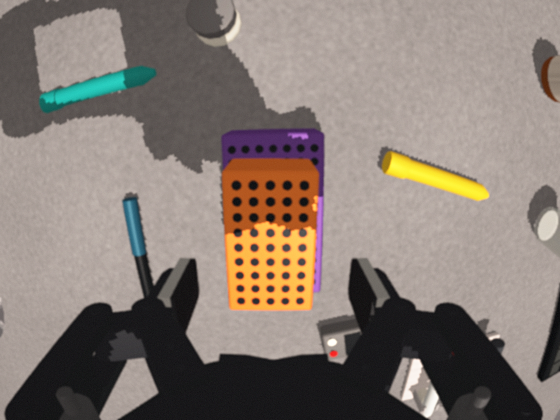

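The pads (197 and 350) straddle the orange rack (226–320), centred. I'll descend and grip.

Request:
send_rows(rows=[[[0,0,0,0,2.5,0,-0.7],[0,0,0,0,4.9,0,-0.7],[0,0,0,0,4.9,0,-0.7],[0,0,0,0,4.9,0,0.8],[0,0,0,0,4.9,0,0.8],[0,0,0,0,4.9,0,0.8],[0,0,0,0,4.9,0,0.8]]], force=50)

```text
time: 17.77
ee_pos: [480.0, -1.8, 80.1]
ee_rot: [-1.083, 1.373, -1.38]
ft_force: [-1.0, -0.8, 6.6]
grip_width: 51.1
```

```bash
python3 - <<'E'
from h import *
goal(477,-2,76,-13.3)
E
```

```text
t 17.77 turn [-0.4  0.  -0.2] shift [ 0.09  0.41 -0.29] | pos [480.   -1.8  80.1] yaw -13.3 w 51.1 F [-1.  -0.8  6.6]
```

Request:
send_rows(rows=[[[0,0,0,0,-0.5,0,0.8],[0,0,0,0,-2.5,0,0.8],[0,0,0,0,-6.0,0,0.8],[0,0,0,0,-9.0,0,0.8],[0,0,0,0,-9.0,0,0.8]]], force=60)

```text
time: 18.4
ee_pos: [481.4, -2.0, 172.8]
ee_rot: [-1.078, 1.368, -1.382]
ft_force: [-0.8, 0.5, -2.5]
grip_width: 50.8
```

```bash
python3 - <<'E'
from h import *
goal(395,-400,165,4.5)
snap('wrist','w17')
E
```

```text
t 18.4 turn [ -0.8 -17.8  -0.1] shift [40.72  0.61  0.73] | pos [481.4  -2.  172.8] yaw -13.3 w 50.8 F [-0.8  0.5 -2.5]
```

View pics/w17.png

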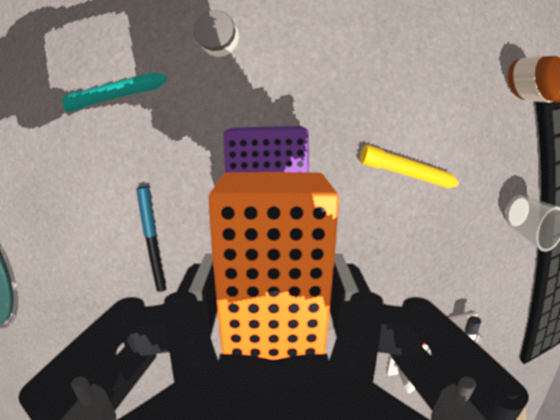

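The orange rack is held and violet stayed behind. Going to a viewing pose beyond the orange dock.

Request:
send_rows(rows=[[[0,0,0,3,0.3,0.1,0.8],[0,-8,0,9,0.6,0.3,0.8],[0,-17.8,0,15,0.6,0.5,0.8],[0,-17.8,0,21,0.6,0.7,0.8],[0,-17.8,0,27,0.6,0.7,0.8],[0,-17.8,0,33,0.6,0.7,0.8],[0,-17.8,0,38,0.6,0.7,0.8],[0,-17.8,0,40.7,0.6,0.7,0.8],[0,-17.8,0,40.7,0.6,0.7,0.8],[0,-17.8,0,40.7,0.6,0.7,0.8]]])

```text
time: 19.7
ee_pos: [392.4, -398.3, 161.3]
ee_rot: [-1.236, 1.147, -1.152]
ft_force: [-0.4, -0.1, -3.3]
grip_width: 50.8
```

```bash
python3 - <<'E'
from h import *
goal(395,-400,165,4.5)
snap('wrist','w18')
crop('pics/w18.png','pics/w18c.png',210,20,150,150,5)
E
```

```text
t 19.7 turn [-0.5 -0.  -0.2] shift [ 0.19 -0.37  0.24] | pos [ 392.4 -398.3  161.3] yaw 4.5 w 50.8 F [-0.4 -0.1 -3.3]
```

View pics/w18.png

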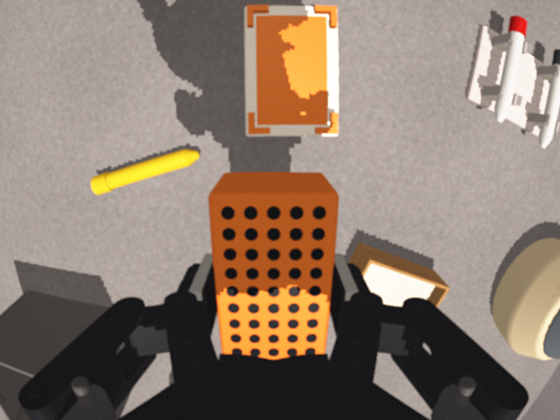

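View pics/w18c.png

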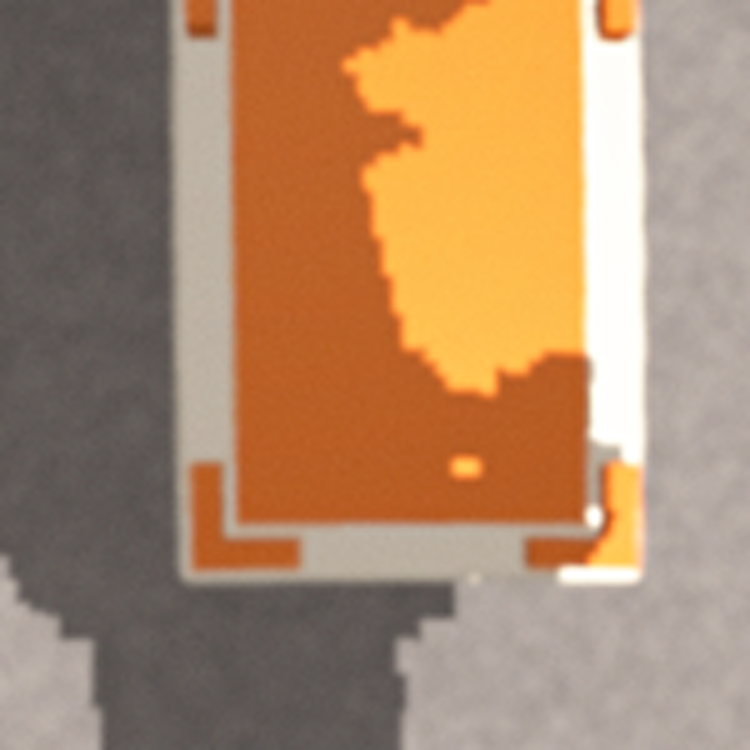

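```bash
python3 - <<'E'
from h import *
crop('pics/w18.png','pics/w18d.png',225,0,130,150,5)
E
```

```text
(no output)
```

View pics/w18d.png

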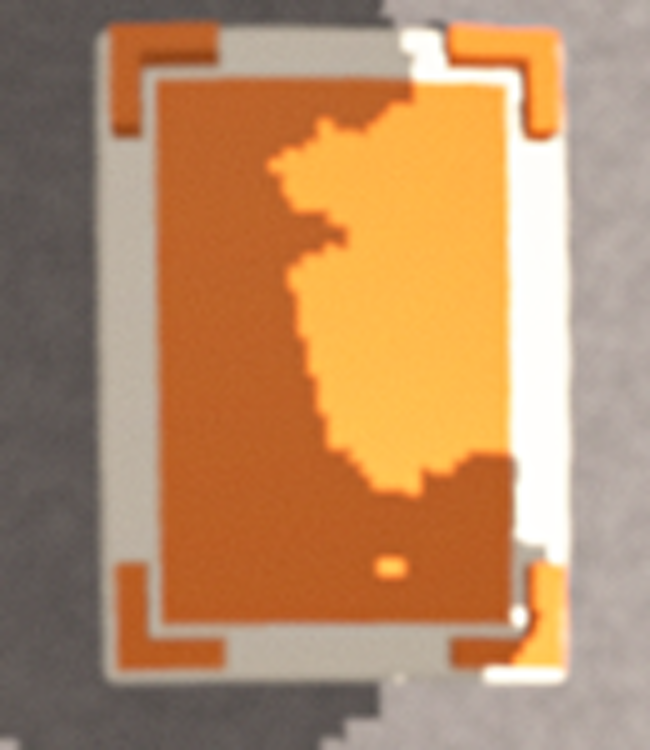

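```bash
python3 - <<'E'
from h import *
T=(225,0,5)
quad('floor',[(157,80),(506,80),(513,621),(162,622)],12,'w18',T)
quad('plate',[(97,28),(567,28),(569,682),(105,684)],12,'w18',T)
c=np.load('w18_c.npy',allow_pickle=True).item()
goal(400,-286,85,4.5)
E
```

```text
floor [ 401.7 -287.1   12. ]
   59.4 5.9
   96.0 -84.6
   60.1 -174.8
   95.3 95.0
plate [ 402.  -287.1   12. ]
   80.5 6.1
   117.1 -85.1
   80.1 -174.8
   115.9 95.1
t 19.75 turn [-0.5  0.  -0.2] shift [-11.09   7.72   1.54] | pos [ 392.8 -398.1  161.7] yaw 4.5 w 51.0 F [-0.9 -0.  -1.7]
```

Request:
send_rows(rows=[[[-0.4,0.3,0,-4,0,0.5,0.8],[-0.4,0.7,0,-9,1,1.5,0.8],[-0.4,0.7,0,-11.0,4,1.7,0.8],[-0.4,0.7,0,-11.0,7.7,1.7,0.8],[-0.4,0.7,0,-11.0,7.7,1.7,0.8],[-0.4,0.7,0,-11.0,7.7,1.7,0.8]]])

```text
time: 20.5
ee_pos: [402.4, -286.8, 86.2]
ee_rot: [-1.236, 1.158, -1.158]
ft_force: [0.7, 0.4, -2.1]
grip_width: 50.7
```

```bash
python3 - <<'E'
from h import *
snap('wrist','w19')
goal(401.5,-287.1,50,5.2)
E
```

```text
t 20.55 turn [-0.2 -1.3 -0.1] shift [-0.04  3.68 -0.15] | pos [ 402.9 -287.4   86.8] yaw 3.9 w 50.8 F [ 1.2 -0.2 -1.3]
```

View pics/w19.png

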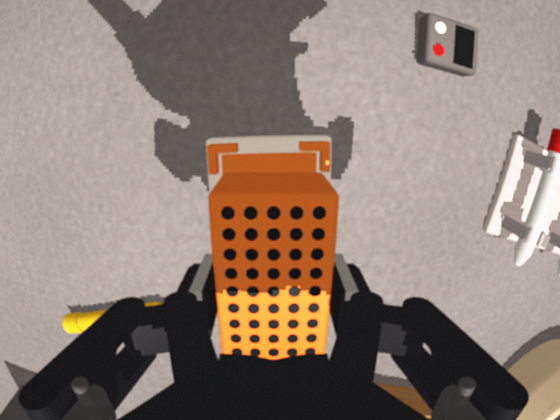

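Request:
send_rows(rows=[[[-0.2,-1.3,0,0,1.5,-0.25,0.8],[-0.2,-1.3,0,0,2.6,-0.25,0.8],[-0.2,-1.3,0,0,3.0,-0.25,0.8],[-0.2,-1.3,0,0,3.3,-0.25,0.8],[-0.2,-1.3,0,0,3.5,-0.25,0.8],[-0.2,-1.3,0,0,3.6,-0.25,0.8]]])

```text
time: 21.3
ee_pos: [400.6, -287.7, 50.8]
ee_rot: [-1.249, 1.142, -1.142]
ft_force: [-0.9, 0.3, -3.1]
grip_width: 50.9
```

```bash
python3 - <<'E'
from h import *
goal(401.5,-287.1,45,5.2)
E
```

```text
t 21.3 turn [-0.1 -0.  -0.1] shift [-0.05  0.58  0.09] | pos [ 400.6 -287.7   50.8] yaw 5.2 w 50.9 F [-0.9  0.3 -3.1]
```

Request:
send_rows(rows=[[[0,0,0,0,0.15,0.05,0.8],[0,0,0,0,0.3,0.05,0.8],[0,0,0,0,0.4,0.05,0.8],[0,0,0,0,0.4,0.05,0.8]]])

```text
time: 21.8
ee_pos: [401.4, -287.8, 48.2]
ee_rot: [-1.249, 1.142, -1.142]
ft_force: [-2.7, 1.8, 8.4]
grip_width: 50.9
```

Contact at 8 N. I'll release and retreat.

Request:
send_rows(rows=[[[0,0,0,0,0,0,0.8],[0,0,0,0,0,0,-0.7],[0,0,0,0,0,0,-0.7],[0,0,0,0,0,0,-0.7],[0,0,0,0,-3.0,0,-0.7],[0,0,0,0,-8.0,0,-0.7],[0,0,0,4,-12.0,0,-1],[0,0,0,9,-14.0,0,-1],[0,0,0,9,-14.0,0,-1]]])

```text
time: 22.92
ee_pos: [411.0, -381.8, 191.2]
ee_rot: [-1.249, 1.138, -1.15]
ft_force: [0.2, 1.0, -0.4]
grip_width: 85.9
```

```bash
python3 - <<'E'
from h import *
snap('wrist','w20')
crop('pics/w20.png','pics/w20c.png',205,10,150,150,5)
goal(475,-90,200,-12)
E
```

```text
t 22.98 turn [-0.1 17.1 -0. ] shift [-28.24  -1.07   9.04] | pos [ 409.8 -379.3  189.2] yaw 5.1 w 85.2 F [-0.5  0.3 -0.4]
```

View pics/w20c.png

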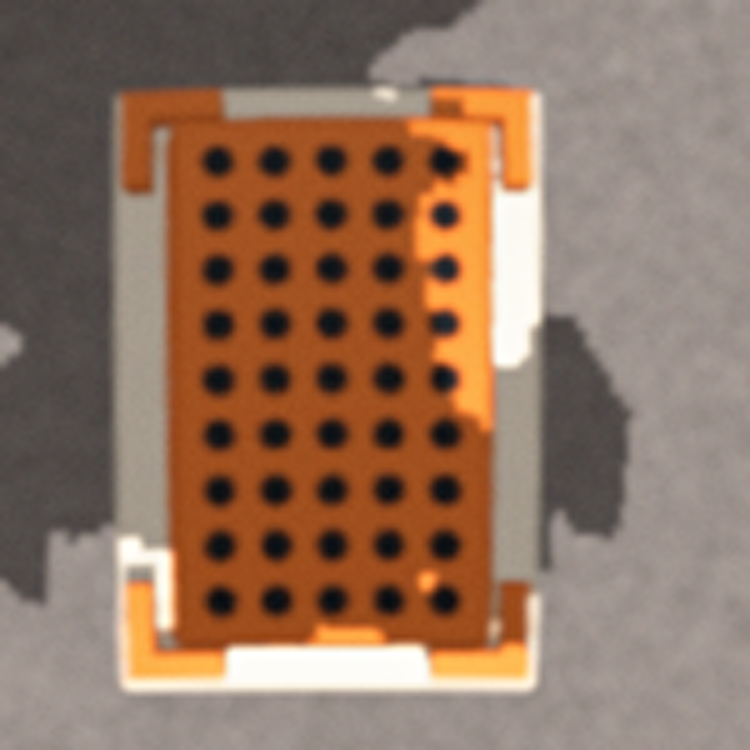

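```bash
python3 - <<'E'
from h import *
T=(205,10,5)
quad('wells',[(217,161),(445,161),(445,601),(221,601)],56,'w20',T)
quad('plate',[(115,90),(540,90),(535,688),(124,690)],12,'w20',T)
E
```

```text
wells [ 402.7 -289.3   56. ]
   36.2 5.0
   72.3 -84.7
   36.2 -175.0
   72.3 95.3
plate [ 401.8 -287.4   12. ]
   79.3 4.9
   115.6 -85.0
   78.4 -174.7
   116.1 95.4
```

Request:
send_rows(rows=[[[0,5,0,-6,-1,2,-1],[0,17.1,0,-12,-1,4,-1],[0,17.1,0,-18,-1,6,-1],[0,17.1,0,-24,-1,9,-1],[0,17.1,0,-28.2,-1,9,-1],[0,17.1,0,-28.2,-1,9,-1],[0,17.1,0,-28.2,-1,9,-1]]])

```text
time: 23.85
ee_pos: [473.6, -89.8, 198.2]
ee_rot: [-1.103, 1.361, -1.361]
ft_force: [0.5, -0.1, -0.5]
grip_width: 85.1
```

```bash
python3 - <<'E'
from h import *
snap('wrist','w21')
crop('pics/w21.png','pics/w21c.png',205,40,150,150,5)
goal(480,-2,85,-12)
E
```

```text
t 23.9 turn [-0.1 -0.  -0. ] shift [-8.8  11.35 -1.26] | pos [473.8 -90.6 198.5] yaw -12.0 w 85.6 F [ 0.4  0.3 -0.3]
```

View pics/w21c.png

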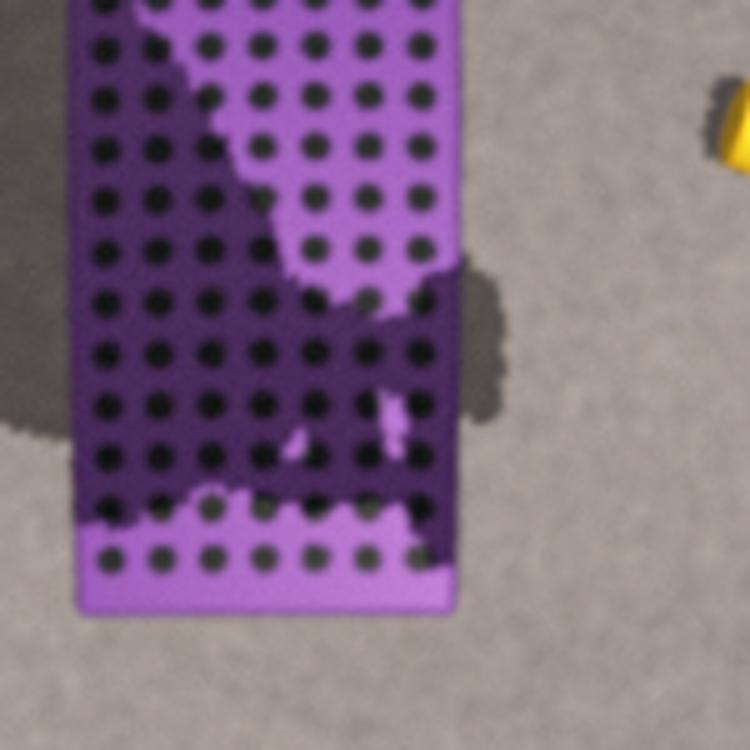

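```bash
python3 - <<'E'
from h import *
crop('pics/w21.png','pics/w21c.png',205,20,120,150,5)
E
```

```text
(no output)
```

View pics/w21c.png

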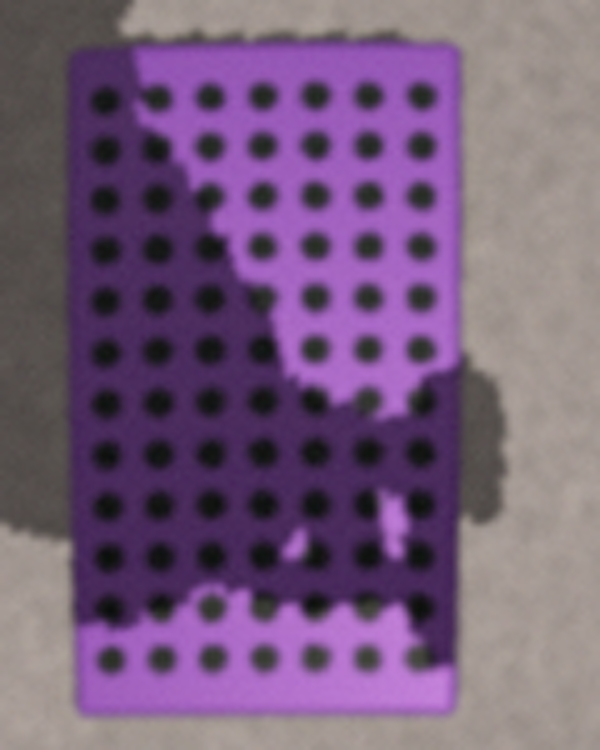

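```bash
python3 - <<'E'
from h import *
T=(205,20,5)
quad('wells',[(105,100),(421,97),(420,658),(111,659)],44,'w21',T)
goal(478.5,-1.5,95,-12)
E
```

```text
wells [479.5  -2.1  44. ]
   54.2 -12.3
   99.0 -101.8
   54.4 168.0
   99.3 78.1
t 23.9 turn [-0.1 -0.  -0. ] shift [-8.81 10.35 -1.41] | pos [473.8 -90.6 198.5] yaw -12.0 w 85.6 F [ 0.4  0.3 -0.3]
```

Request:
send_rows(rows=[[[0,0,0,-5,2,-1,-1],[0,0,0,-8.8,6,-1.3,-1],[0,0,0,-8.8,10.3,-1.35,-1],[0,0,0,-8.8,10.3,-1.35,-1],[0,0,0,-8.8,10.3,-1.35,-1]]], force=60)

```text
time: 24.52
ee_pos: [479.9, -2.9, 96.5]
ee_rot: [-1.1, 1.362, -1.365]
ft_force: [0.9, -0.5, 0.5]
grip_width: 85.4
```

```bash
python3 - <<'E'
from h import *
goal(479,-2,35,-12)
snap('wrist','w22')
E
```

```text
t 24.52 turn [-0.1 -0.1  0. ] shift [-0.07  6.15 -0.12] | pos [479.9  -2.9  96.5] yaw -12.1 w 85.4 F [ 0.9 -0.5  0.5]
```

View pics/w22.png

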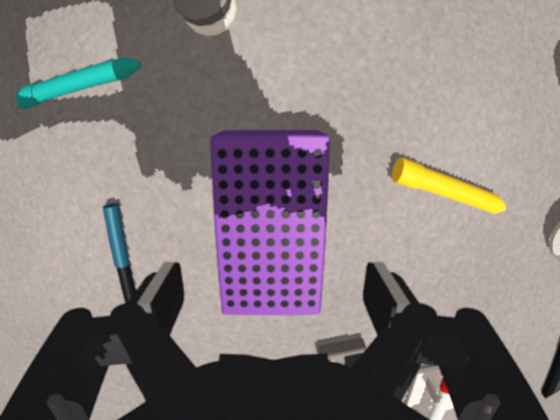

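Request:
send_rows(rows=[[[0,0,0,0,2.0,-0.15,-1],[0,0,0,0,3.2,-0.15,-1],[0,0,0,0,3.2,-0.15,-1]]])

```text
time: 24.95
ee_pos: [479.2, -3.0, 65.4]
ee_rot: [-1.098, 1.361, -1.366]
ft_force: [-0.7, 0.6, 0.8]
grip_width: 85.4
```

```bash
python3 - <<'E'
from h import *
goal(479,-2,35,-12)
snap('wrist','w23')
E
```

```text
t 24.95 turn [-0.2 -0.2 -0. ] shift [-0.09  3.04 -0.05] | pos [479.2  -3.   65.4] yaw -12.2 w 85.4 F [-0.7  0.6  0.8]
```

View pics/w23.png

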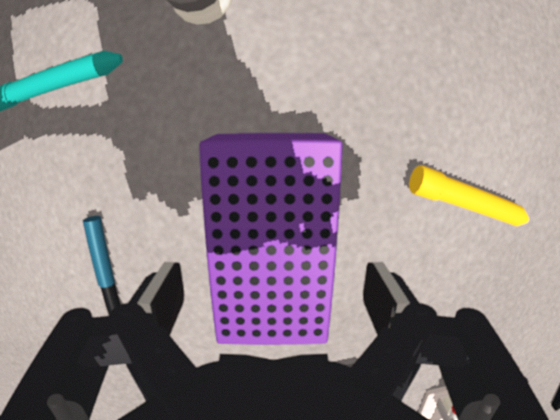

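The pads (183 and 365) clear the violet rack (about 210–337) evenly. I'll descend and grip.

Request:
send_rows(rows=[[[0,0,0,-0.05,1.5,-0.05,-1],[0,0,0,-0.05,2.6,-0.05,-1],[0,0,0,-0.05,3.0,-0.05,-1],[0,0,0,-0.05,3.0,-0.05,0.5],[0,0,0,-0.05,3.0,-0.05,0.5],[0,0,0,-0.05,3.0,-0.05,0.5]]], force=60)

```text
time: 25.75
ee_pos: [479.4, -2.3, 35.8]
ee_rot: [-1.098, 1.36, -1.366]
ft_force: [0.8, -0.9, -2.9]
grip_width: 66.3
```

```bash
python3 - <<'E'
from h import *
goal(479,-2,35,-12)
E
```

```text
t 25.75 turn [-0.3 -0.2 -0. ] shift [-0.02  0.08 -0.04] | pos [479.4  -2.3  35.8] yaw -12.2 w 66.3 F [ 0.8 -0.9 -2.9]
```

Request:
send_rows(rows=[[[0,0,0,0,-0.5,0,0.5],[0,0,0,0,-2.5,0,0.5],[0,0,0,0,-7.0,0,0.5],[0,0,0,0,-12.0,0,0.5],[0,0,0,0,-13.0,0,0.5],[0,0,0,0,-13.0,0,0.5]]], force=80)

```text
time: 26.5
ee_pos: [478.6, -2.2, 165.7]
ee_rot: [-1.097, 1.36, -1.366]
ft_force: [-0.5, -1.0, -4.8]
grip_width: 66.3
```

```bash
python3 - <<'E'
from h import *
goal(640,140,175,4.5)
snap('wrist','w24')
E
```

```text
t 26.5 turn [ -0.3 -16.7   0. ] shift [-17.3   -0.86  12.78] | pos [478.6  -2.2 165.7] yaw -12.2 w 66.3 F [-0.5 -1.  -4.8]
```

View pics/w24.png

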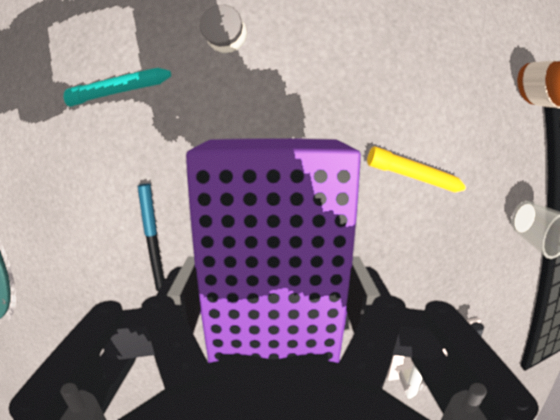

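The violet rack is held level. I'll carry it to a viewing pose short of the violet dock.

Request:
send_rows(rows=[[[0,-3,0,-3,-0.4,2,0.5],[0,-10,0,-8,-0.9,5,0.5],[0,-16.7,0,-13,-0.9,9,0.5],[0,-16.7,0,-17.3,-0.9,12.8,0.5],[0,-16.7,0,-17.3,-0.9,12.8,0.5],[0,-16.7,0,-17.3,-0.9,12.8,0.5],[0,-16.7,0,-17.3,-0.9,12.8,0.5]]])

```text
time: 27.42
ee_pos: [637.3, 139.1, 171.8]
ee_rot: [-1.247, 1.152, -1.151]
ft_force: [-0.7, -0.3, -2.8]
grip_width: 65.9
```

```bash
python3 - <<'E'
from h import *
goal(640,140,175,4.5)
snap('wrist','w25')
crop('pics/w25.png','pics/w25c.png',205,0,150,150,5)
E
```

```text
t 27.43 turn [ 0.1 -0.   0.1] shift [-0.07 -0.32  0.28] | pos [637.3 139.1 171.8] yaw 4.5 w 65.9 F [-0.7 -0.3 -2.8]
```

View pics/w25.png

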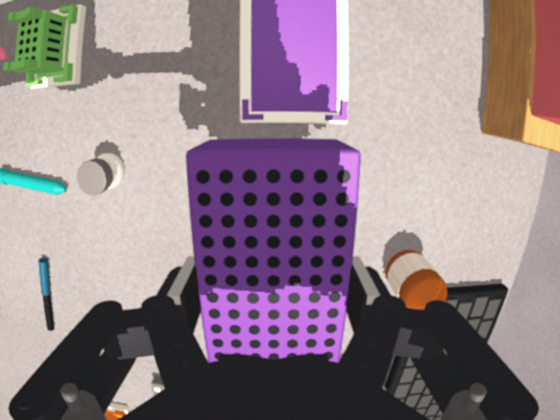

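View pics/w25c.png

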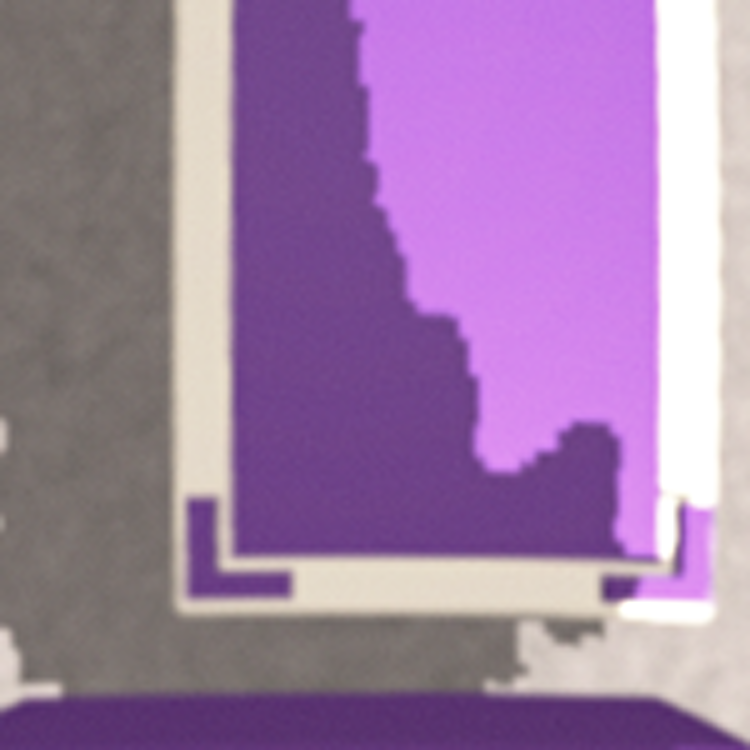

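```bash
python3 - <<'E'
from h import *
c=np.load('w25_c.npy',allow_pickle=True).item()
f=lambda x,y: atz('wrist',205+(x+.5)/5-.5,(y+.5)/5-.5,12,c)
ang=lambda a,b: np.degrees(np.arctan2(*(b-a)[1::-1]))
L,R=f(177,613),f(715,617); fl,fr=f(233,556),f(659,558)
print('edge',ang(L,R),np.linalg.norm(R-L),'floor',ang(fl,fr),np.linalg.norm(fr-fl))
print('left side',ang(L,f(173,20)),ang(fl,f(232,20)),'right',ang(R,f(718,20)),ang(fr,f(659,20)))
for y in (4.3,4.8,5.3):
    a=np.radians(y+90); u=np.array([np.cos(a),np.sin(a)])
    print(y,((L+R)/2)[:2]+74*u, ((fl+fr)/2)[:2]+64*u)
goal(646,277,85,4.7)
E
```

```text
edge 4.730759942811896 95.81748256903161 floor 4.9679493946890005 75.29336284714505
left side 94.84521460602694 94.63489487423661 right 94.3412506301739 94.48470393297171
4.3 [646.17759683 276.83691562] [645.86704866 276.93825223]
4.8 [645.53386221 276.78568732] [645.31030521 276.89394668]
5.3 [644.89059914 276.7288434 ] [644.75396958 276.84478437]
t 27.48 turn [-0.  -0.2  0.1] shift [-13.69   8.75   1.91] | pos [637.7 139.1 172.6] yaw 4.5 w 65.8 F [-0.2 -0.7 -3.8]
```

Request:
send_rows(rows=[[[0,-0.2,0,-4,0,0.5,0.5],[0,-0.2,0,-9,1,1.3,0.5],[0,-0.2,0,-13.7,3,1.9,0.5],[0,-0.2,0,-13.7,6,1.9,0.5],[0,-0.2,0,-13.7,8.7,1.9,0.5],[0,-0.2,0,-13.7,8.7,1.9,0.5],[0,-0.2,0,-13.7,8.7,1.9,0.5]]])

```text
time: 28.35
ee_pos: [646.5, 276.6, 86.9]
ee_rot: [-1.245, 1.148, -1.15]
ft_force: [-0.6, -0.0, -3.8]
grip_width: 65.8
```

```bash
python3 - <<'E'
from h import *
goal(645.6,276.9,50,4.7)
snap('wrist','w26')
E
```

```text
t 28.35 turn [-0.1 -0.1  0. ] shift [-0.04  3.69 -0.09] | pos [646.5 276.6  86.9] yaw 4.6 w 65.8 F [-0.6 -0.  -3.8]
```

View pics/w26.png

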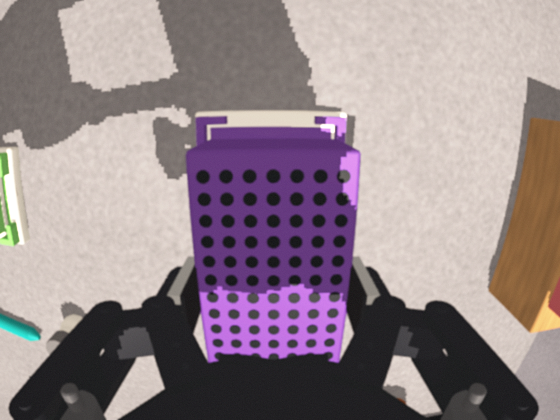

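Request:
send_rows(rows=[[[0,-0.1,0,0,1.5,-0.1,0.5],[0,-0.1,0,0,2.6,-0.1,0.5],[0,-0.1,0,0,3.0,-0.1,0.5],[0,-0.1,0,0,3.3,-0.1,0.5],[0,-0.1,0,0,3.5,-0.1,0.5],[0,-0.1,0,0,3.6,-0.1,0.5]]])

```text
time: 29.15
ee_pos: [646.4, 277.0, 51.7]
ee_rot: [-1.244, 1.146, -1.149]
ft_force: [1.1, -0.3, -3.8]
grip_width: 66.2
```

Request:
send_rows(rows=[[[0,0,0,0,0.15,0,0.5],[0,0,0,0,0.25,0,0.5],[0,0,0,0,0.3,0,0.5],[0,0,0,0,0.3,0,0.5]]])

```text
time: 29.65
ee_pos: [646.4, 277.0, 48.7]
ee_rot: [-1.244, 1.146, -1.15]
ft_force: [0.5, 0.1, -4.9]
grip_width: 66.0
```

Request:
send_rows(rows=[[[0,0,0,0,0.1,-0.05,0.5],[0,0,0,0,0.15,-0.05,0.5],[0,0,0,0,0.2,-0.05,0.5],[0,0,0,0,0.2,-0.05,0.5]]])

```text
time: 30.15
ee_pos: [646.2, 277.0, 47.9]
ee_rot: [-1.244, 1.145, -1.15]
ft_force: [-2.8, -1.1, 5.7]
grip_width: 66.4
```

Contact. I'll release and retreat.

Request:
send_rows(rows=[[[0,0,0,0,0,0,-1],[0,0,0,0,0,0,-1],[0,0,0,0,0,0,-1],[0,0,0,0,0,0,-1],[0,0,0,0,-3.0,0,-1],[0,0,0,0,-8.0,0,-1],[0,0,0,4,-12.0,0,-1],[0,0,0,9,-14.0,0,-1],[0,0,0,13,-15.0,0,-1],[0,0,0,13,-15.0,0,-1]]])

```text
time: 31.4
ee_pos: [657.5, 144.6, 199.6]
ee_rot: [-1.241, 1.146, -1.154]
ft_force: [-0.5, 0.5, -0.5]
grip_width: 85.3
```

```bash
python3 - <<'E'
from h import *
snap('wrist','w27');snap('top','t27');snap('scene','s27')
crop('pics/w27.png','pics/w27c.png',195,0,160,150,5)
goal(480,50,300,0)
E
```

```text
t 31.55 turn [-0.2  4.7 -0.1] shift [  8.29 -10.33 -18.32] | pos [656.  147.8 197.4] yaw 4.7 w 85.4 F [-0.9 -0.2 -0.6]
```

View pics/w27c.png

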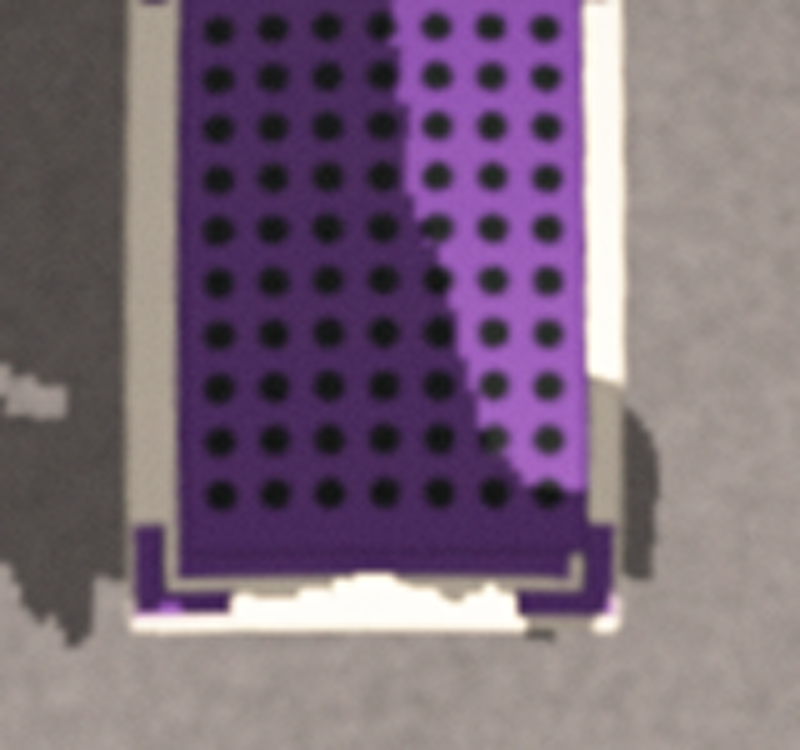

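View pics/s27.png

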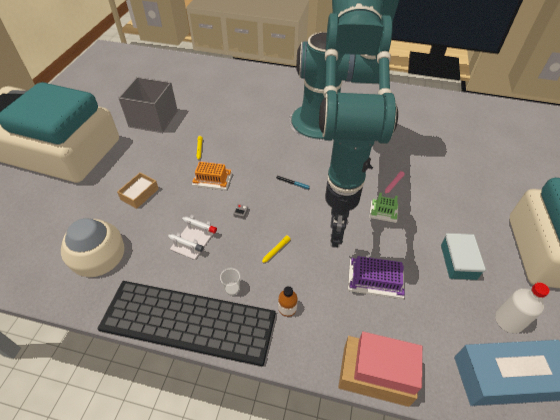

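View pics/t27.png

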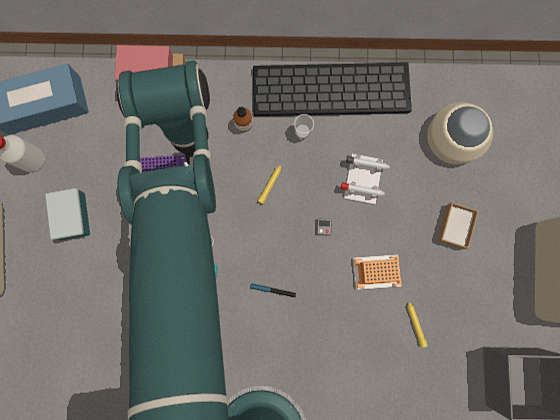

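```bash
python3 - <<'E'
from h import *
c=np.load('w27_c.npy',allow_pickle=True).item()
f=lambda x,y,z: atz('wrist',195+(x+.5)/5-.5,(y+.5)/5-.5,z,c)
a,b=f(220,494,56),f(549,494,56); an=np.arctan2(*(b-a)[1::-1]); u=np.array([-np.sin(an),np.cos(an)])
print('row',np.linalg.norm(b-a),np.degrees(an),'rack centre',((a+b)/2)[:2]+49.6*u)
a2,b2=f(218,29,56),f(544,29,56);print('rows apart',np.linalg.norm((a+b-a2-b2)/2)/9,'far row len',np.linalg.norm(a2-b2))
L,R=f(130,630,12),f(620,632,12);print('dock edge',np.linalg.norm(L-R),((L+R)/2)[:2]+74*u)
E
```

```text
row 54.382386993682644 4.510749812553311 rack centre [647.53855335 277.17274203]
rows apart 9.028639375067979 far row len 54.11086054752863
dock edge 95.31975769182932 [645.80087193 276.31106867]
```

Request:
send_rows(rows=[[[0,0,0,2,-4,-4,-1],[0,0,0,6,-8,-12,-1],[0,0,0,8,-10,-18,-1],[0,0,0,8,-10,-18,-1],[0,0,0,8,-10,-18,-1],[0,0,0,8,-10,-18,-1]]])

```text
time: 32.3
ee_pos: [483.2, 54.1, 296.4]
ee_rot: [-1.244, 1.146, -1.148]
ft_force: [0.8, 0.1, 0.0]
grip_width: 85.7
```

```bash
python3 - <<'E'
from h import *
snap('top','t28'); snap('scene','s28')
crop('pics/t28.png','pics/t28c.png',110,90,310,220,2.5)
crop('pics/s28.png','pics/s28c.png',160,140,270,180,2.9)
E
```

```text
(no output)
```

View pics/t28c.png

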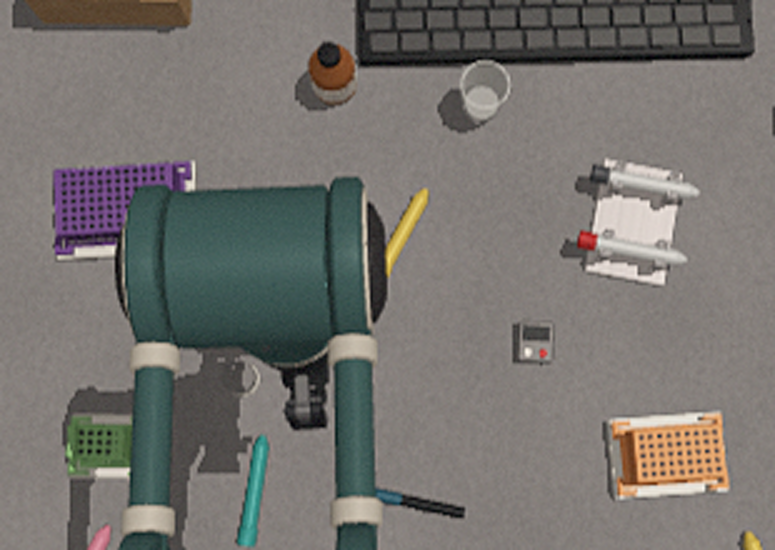

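View pics/s28c.png

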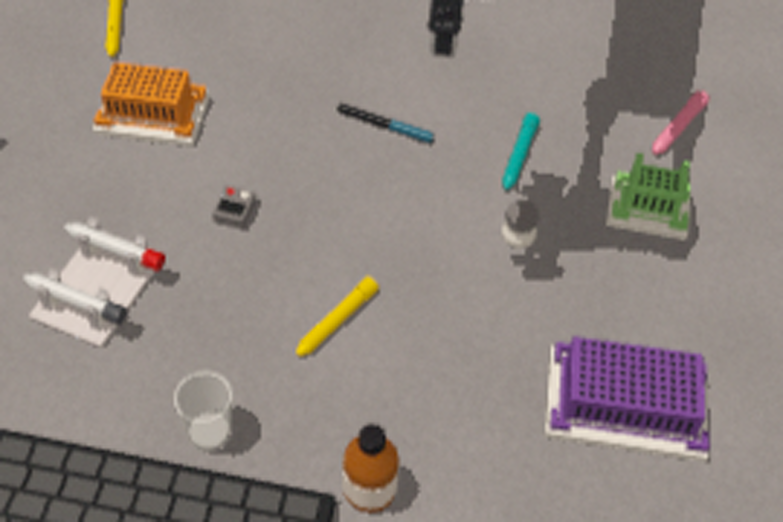

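The pictures show the tube in the rail (red cap beside the dark-capped tube), the three racks flat in the docks of their colour, the bottle and beaker standing where they were, and the arm clear of everything. Handing in.

```bash
python3 -c "
from h import *
print(job_done()); s=observe(); print(s['time'],s['grip_width'],np.round(s['ft_force'],1))"
```

```text
the job is handed in; nothing more can be done
None
the job is handed in; nothing more can be done
```

I snapped the red-capped tube into the empty clip place, then set the green, orange and violet racks in the docks of their own colour. The job was handed in at about 32 s of the 99 s, and no verdict is reported.

Last checks with the wrist camera:

| Piece | What the check showed |
|---|---|
| Tube | Top at the same height as the fixed tube (z about 40.3 mm), 71.0 mm from it sideways (nominal 72), 2 mm off lengthwise, yaw within about 0.3° of the fixed tube |
| Green rack | Flat, about 3 mm off centre, turned under 1° |
| Orange rack | Flat, about 2 mm off centre, turned under 1° |
| Violet rack | Flat, about 2 mm off centre, turned under 1° |

The bottle and beaker stand where they were, judged by eye in the final top and scene pictures.

- **Camera disagreement:** the top and scene cameras read x about 3 mm lower than the wrist camera and the arm. I trusted the wrist camera, because the gripper closed on the tube where it said.
- **Sideways load:** the clip insertion showed about 7 N sideways while the tube was held, and the load was gone after release.
- **Final readout:** my last state reading after hand-in returned nothing, because the station closes then. The last motion state I have is from just before it, at 32.3 s: gripper fully open and no load on the wrist.

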